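Set the arbor press to the setting gauge

TASK

Set the bench press to the setting gauge: take the gauge out of its wooden tray and slide its steel blade flat along the anvil under the raised ram, centred and square to the press, until the step of its handle comes right up to the front of the ram, and let go of it there. Then pull the press's lever down gently until the ram just rests on the blade, without squeezing it hard, and leave it so. Leave the other things on the bench as they are.

Things in the scene. Friction and masses are not known exactly. Their poses are not given: they have to be found in the camera images.
- gauge: Setting gauge, 190 mm long, 0.2 kg: steel blade 60 long x 32 wide x 8 thick and a black plastic handle 130 long x 28 wide x 22 thick, undersides level; the handle's front end stands 14 above the blade: the step. Origin: on the underside, on the centreline, under the step. x points along the blade (tip +60, handle 0 to -130), z up. Centre of mass near the step. Starts flat in the tray.
- gauge_blade (a point): Point in mid-thickness of the blade, 27 mm ahead of the step: the only part that can be taken in the tray, across its 32 mm width, from above. Held here the gauge cannot go under the ram: lay it on the free bench (there is room in front of the press) and take it again by the handle.
- gauge_handle (a point): Point in the middle of the handle, 90 mm behind the step, 11 mm over the underside: grip here (85 to 100 mm behind the step) across the 28 mm width, from above, and the hand clears the press's head when the step is at the ram.
- tray: Wooden tray, fixed, 230 x 140 x 30 mm high. Origin: centre of its underside, x along it, as the gauge's x. The gauge's origin lies at x +36.5, z +8 in it; the handle is sunk flush, the recess 3 mm loose at its sides. Finger cut-out round the blade: x +37 to +88, 118 wide in y, its floor 3 mm above the bench, so the fingertips reach below the blade. Lift straight up.
- press: Green arbor press, fixed. Origin: on the bench under the ram's axis; front to its -x, z up. Foot 30 high, x -55 to +180, 115 wide. Round steel anvil plate, 90 across about the origin, flat top at z 55. Column from x +65 back. In place, the gauge's origin is at x -12.5, y 0, z 55 in this frame, its x along the press's: blade towards the column, handle out in the air in front; it lies stably so.
- press_ram: The ram, 25 x 25 x 180 mm square steel bar, moves straight up and down. Origin: centre of its flat underside, axes as the press; front face at x -12.5. Height of the origin: 70 to 73 mm above the bench at the start (15 to 18 over the anvil: the blade goes under, the handle cannot), 63 when it touches the blade lying on the anvil. Top 180 higher.
- press_head (a point): Lower front edge (screws' ends) of the press's head, middle: 31 mm in front of the ram's axis, 122 mm above the bench. The head reaches from there 181 mm back, is 70 wide and 90 high.
- lever_ball (a point): Centre of the black ball, 32 mm across, at the end of the press's lever, a 12 mm round bar; 165 mm from lever_pivot. Pinch it from above across the press's y and lead it in an arc about the pivot to the front and down; it can turn in the fingers.
- lever_pivot (a point): Pivot of the lever: x +27.5, y -62, z +167 mm in the press's frame, its axis along the press's y. The lever swings in the plane y -62.
- press_lever (a joint): Lever angle, rad. 0: bar 75 degrees above level, leaning to the front; grows as the ball goes to the front and down, at most 1.2; starts 0 to 0.2. Ram underside is 18 - 15 x angle mm over the anvil; meets the 8 mm blade at about 0.67. Stays where it is left (friction, about 3 N at the ball); each further 1 N at the ball gives 11 N at the ram, felt as a steady rise.
- bin: Clear plastic bin full of old batteries, fixed, 170 x 150 x 85 mm high; origin at the centre of its underside. It stands on one side of the press, the tray on the other.
- cell_a: Bystander: D-size battery cell, upright, 33 mm across, 61 mm tall. Leave alone.
- cell_b: Bystander: a second such cell, upright. Leave alone.
- wrench: Bystander: open-ended wrench, 180 mm, lying flat. Leave alone.
- screwdriver: Bystander: screwdriver, 170 mm, lying. Leave alone.
- hammer: Bystander: hammer, 280 mm, lying. Leave alone.
- flask: Bystander: white drinking flask with black cap, 84 mm across, 230 mm tall, upright. Leave alone.
- sanding_block: Bystander: cork sanding block, 110 x 60 x 35 mm, lying. Leave alone.
Not all that is in view belongs to the job. What is shaped like the gauge but green or pink is not meant.

How it is judged:
By the outcome, as a careful person would: the job done as asked, in the order asked, and still so for the second after the job is handed in, with the robot touching nothing.
It also fails if it takes over 72 s, if anything falls off the work surface, if the arm or the gripper's body presses on something with over 40 N, if the wrist force passes 120 N, or if a joint passes its speed limit or range.

ROBOT

A 6-joint arm with a two-finger parallel gripper is mounted at the origin on the work surface. World frame = base frame: x ahead of the robot, y to its left, z up, the work surface at z = 0. Lengths are in mm, angles in rad, forces in N, time in s.
With the tool pointing down it reaches from about 325 to 900 mm from the base axis. Payload 3.5 kg.
Tool frame: the origin (TCP) lies midway between the tips of the shut fingers; the grasp point (between the pads) lies 19 mm behind it; x points along the fingers, z is the direction in which the jaws open and shut, and the axes are right-handed (so a half turn about x gives the same grasp; the last joint's range is limited). The gripper opens to 85 mm and grips with 20 to 120 N. Pads are 22 mm wide; open, the fingers measure 114 mm over their backs; the gripper's body (76 mm by 85 mm) begins 54 mm behind the grasp point. The pads swing forward as they close: fully open they stand 13 mm farther back than shut.
Start: joints at [-1.306, 0.276, -0.026, 1.268, 0, 1.467], TCP at [224.715, -583.202, 231.313] pointing down, gripper open.
Joint ranges: [-3.12, 3.12], [-0.85, 1.88], [-1.08, 1.24], [-1.95, 2.15], [-1.57, 1.53], [-3.14, 3.14]. Speed limits (rad/s): [2.57, 2.57, 3.14, 3.14, 3.14, 3.14].

INTERFACE

Orientations are given as a unit quaternion [x, y, z, w].
In Python, from station import env gives the robot as it stands.
- The arm moves only by the tool servo_tool, never from a script. Its argument "motion" is a list of rows, each an object with "xyz": the shift along the tool's x, y, z in units of 30 mm (1.0 is 30 mm), a list of three; "twist": the turn about the tool's x in units of 5 degrees (1.0 is 5 degrees); "fingers": the closure, from 0 (fully open) to 1 (shut). In form: [{"xyz": [x, y, z], "twist": twist, "fingers": fingers}, ...]. A call has 1 to 20 rows; each row is the pose to reach, as a shift and turn from the pose commanded when the call began, along the tool's axes at that moment; what a row does not reach only later rows make up. A row lasts 1/12 s, in which the tool goes at most 41.7 mm and 7.16 degrees, less where a joint would pass 70% of its speed; a pose out of reach is approached as far as the arm can. A call with a gripper value outside its range is refused whole. The fingers move at their own pace and stop on an object; "force" is the grip in N (left out, the last holds). Time passes only in rows, so rows that repeat a pose let the fingers close. It gives the time, the measured TCP pose, the force and the opening at its end, in the units of the state.
- env.get_obs(): the state, without advancing time (a new reading comes with each control period).
- env.read_camera(name): name is "side" or "top"; returns the picture (480x640x3 uint8, red, green, blue); there is no depth.
- env.get_calibration(name): a dict with "fx", "fy", "cx", "cy" (pixels), "k1" (the pictures are not rectified: a ray, as slopes to the right and down, at radius r is drawn at 1 + k1 r^2 times it, then the intrinsics apply), "position" and "attitude" of the camera in the world. Camera axes: x right, y down, z forward; pixel columns grow to the right and rows downward; lengths in mm; the calibration is good to about 2 mm. A picture is of the moment at which its call begins. get_calibration takes no time and is no camera call.
- env.close_job(): hands the job in, once; it reports no verdict.
Trained networks look in the newest picture that a camera, given by its name, has taken for a name from the list of things; names that differ only in an ending like _2 or _b are one class to them, and where a whole thing is asked for, a point or a joint stands for the part that bears it (a point fixed in the world has none). Each returns a list of dicts, best first, with "conf" (0 to 1); they miss things now and then, are a little off and sometimes report something else, mostly with a low value. They report only what shows in the picture. A call takes as long as a camera call. They do not tell look-alikes from the thing itself.
- env.trace(camera, name): "mask" (480x640 bool, what is visible of it) and "extent" ([left, top, width, height] in pixels, round what is visible of it).
The state is a dict: "t": time; "joints": joint angles; "joint_velocities": joint speeds; "joint_efforts": joint torques, N m; "tcp_pos": TCP position; "eef_rot": TCP orientation; "wrist_force": force on the tool from outside, world axes, zero at the start; "torque": the same for the moment, N m; "opening": finger opening in mm.
Only numpy, scipy, OpenCV 4.12 (cv2) and the standard library are available. Lean on these libraries where they do the work, as an engineer would, in place of code of your own. Each camera call takes 0.05 s, during which the arm holds its last target. There are 200 camera calls.

## Working session

There is one attempt and no reset: what is moved stays moved. The work goes in short steps, Python scripts to look and compute and a tool call to move; the robot and the scene stay as the last step left them, time stands still between calls to the robot, and variables do not carry over. Pictures are saved under pics/ and viewed, about 8 in all and at most 12, crops included, and the job is handed in when it is done.

Besides the shell and the picture viewer there is one more tool, called in YAML: its name, and indented under it one key for each argument. servo_tool: Moves the arm, as the interface text tells. Its arguments: {"type":"object","properties":{"motion":{"type":"array","items":{"type":"object","properties":{"xyz":{"type":"array","items":{"type":"number"}},"twist":{"type":"number"},"fingers":{"type":"number"}}}},"force":{"type":"number"}},"required":["motion"]}

```bash
mkdir -p pics; ls
python3 - <<'E'
from station import env
import cv2,numpy as np
for n in("side","top"):
    im=env.read_camera(n); cv2.imwrite(f"pics/{n}0.png",im[:,:,::-1]); print(n,env.get_calibration(n))
o=env.get_obs(); print(o)
E
```

```text
pics
side {'fx': 582.954328395874, 'fy': 582.954328395874, 'cx': 319.9396077375717, 'cy': 228.32781426079808, 'k1': -0.010603734993875265, 'position': array([ 301.43404269, 1169.10619077, 1115.26524929]), 'attitude': array([-0.08443876,  0.88682224, -0.45240678,  0.04176738])}
top {'fx': 478.78601581793174, 'fy': 478.78601581793174, 'cx': 324.7350016787691, 'cy': 245.7035832414129, 'k1': 0.0008780223823121948, 'position': array([ 357.94298935,  -66.66369873, 1568.26991315]), 'attitude': array([-0.69935045,  0.71176226, -0.05164597,  0.040449  ])}
{'t': 0.1, 'joints': array([-1.30637694e+00,  2.77097039e-01, -2.77764321e-02,  1.26800378e+00,
       -4.43937364e-05,  1.46741819e+00]), 'joint_velocities': array([-0.00183169, -0.00154003,  0.00337068,  0.00029693, -0.00068615,
        0.0015418 ]), 'joint_efforts': array([ 6.68537705e-04, -4.46709001e+01,  2.96128553e+01,  8.43814225e-03,
       -8.75933711e-05, -5.75853306e-06]), 'tcp_pos': array([ 224.52660823, -582.50099986,  230.23121924]), 'eef_rot': array([ 0.40060164,  0.58357135, -0.39967215,  0.58243023]), 'wrist_force': array([ 0.06227011, -0.26409722, -0.36945864]), 'torque': array([0.02800682, 0.0205912 , 0.00594134]), 'opening': 85.39186684100568}
```

View pics/top0.png

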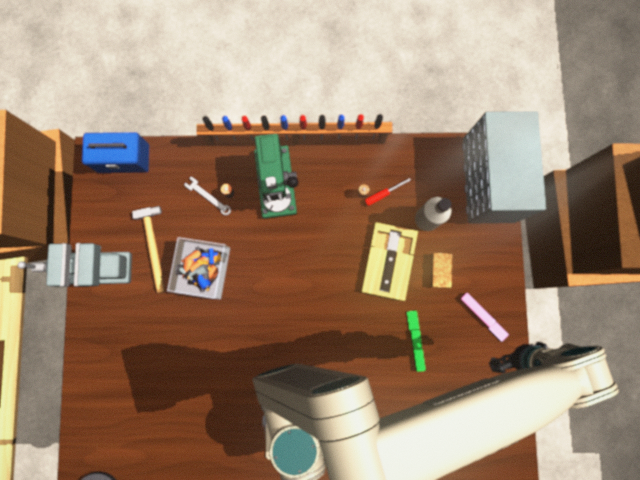

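View pics/side0.png

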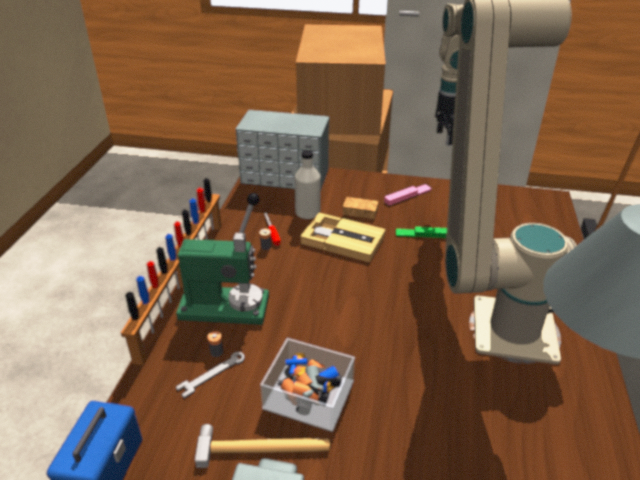

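```bash
cat > h.py <<'E'
from station import env
import numpy as np, cv2
from scipy.spatial.transform import Rotation as R
from scipy.optimize import minimize
C={n:env.get_calibration(n) for n in("side","top")}
def proj(n,P):
    c=C[n]; q=R.from_quat(c["attitude"]).inv().apply(np.atleast_2d(P)-c["position"])
    s=q[:,:2]/q[:,2:]; s=s*(1+c["k1"]*(s**2).sum(1,keepdims=True))
    return s*[c["fx"],c["fy"]]+[c["cx"],c["cy"]]
def ray(n,uv):
    c=C[n]; d=(np.atleast_2d(uv)-[c["cx"],c["cy"]])/[c["fx"],c["fy"]]; s=d.copy()
    for _ in range(5): s=d/(1+c["k1"]*(s**2).sum(1,keepdims=True))
    return R.from_quat(c["attitude"]).apply(np.c_[s,np.ones(len(s))])
def onz(n,uv,z):
    d=ray(n,uv); p=C[n]["position"]; return p+d*((z-p[2])/d[:,2])[:,None]
def tri(a,b):  # pixel in side, top
    A=[];y=[]
    for n,uv in(("side",a),("top",b)):
        d=ray(n,uv)[0]; d/=np.linalg.norm(d); M=np.eye(3)-np.outer(d,d); A.append(M); y.append(M@C[n]["position"])
    s=np.linalg.lstsq(np.vstack(A),np.hstack(y),rcond=None); return s[0],np.sqrt(s[1])
def w(pose,L):
    x,y,a=pose; L=np.atleast_2d(L).astype(float); c,s=np.cos(a),np.sin(a)
    return np.c_[x+c*L[:,0]-s*L[:,1],y+s*L[:,0]+c*L[:,1],L[:,2]]
def box(x0,x1,y0,y1,z0,z1): return np.array([[x,y,z] for x in(x0,x1) for y in(y0,y1) for z in(z0,z1)],float)
def sil(n,parts,pose,S=4):
    m=np.zeros((480*S,640*S),np.uint8)
    for L in parts:
        h=cv2.convexHull((proj(n,w(pose,L))*S).astype(np.float32)); cv2.fillConvexPoly(m,np.round(h).astype(np.int32),1)
    return cv2.resize(m.astype(np.float32),(640,480),interpolation=cv2.INTER_AREA)
def fit(parts,masks,pose):
    def cost(p): 
        t=0
        for n,m in masks.items():
            s=sil(n,parts,p); t+=1-np.minimum(s,m).sum()/np.maximum(s,m).sum()
        return t
    sx=np.array(pose)+[[0,0,0],[12,0,0],[0,12,0],[0,0,.1]]
    r=minimize(cost,pose,method="Nelder-Mead",options=dict(initial_simplex=sx,xatol=.05,fatol=1e-4,maxiter=250)); return r.x,r.fun
TRAY=[box(-115,115,-70,70,0,30)]
GAUGE=[box(0,60,-16,16,0,8),box(-130,0,-14,14,0,22)]
E
python3 - <<'E'
from h import *
import pickle
D={}
for n in("side","top"):
    env.read_camera(n)
    for k in("tray","gauge","press","press_ram","lever_ball"):
        D[n,k]=env.trace(n,k)
        print(n,k,[(round(d["conf"],2),d["extent"],int(d["mask"].sum())) for d in D[n,k]][:4])
pickle.dump(D,open("D.pkl","wb"))
E
```

```text
side tray [(0.66, [299.9, 211.5, 85.7, 52.0], 2258)]
side gauge [(0.7, [316.1, 226.1, 56.2, 15.3], 339), (0.59, [396.5, 230.5, 49.0, 9.4], 501)]
side press [(0.75, [176.6, 195.9, 94.8, 127.9], 6660), (0.62, [260.7, 228.4, 11.3, 22.6], 237)]
side press_ram [(0.74, [230.9, 236.0, 19.6, 57.6], 280), (0.71, [315.0, 226.7, 58.3, 16.4], 327), (0.37, [300.3, 214.3, 81.7, 48.6], 2093)]
side lever_ball [(0.75, [239.7, 191.2, 14.1, 38.5], 222), (0.32, [300.6, 212.8, 84.3, 49.8], 2197)]
top tray [(0.69, [360.8, 221.7, 58.0, 76.8], 2497)]
top gauge [(0.87, [407.1, 311.5, 18.6, 57.2], 544), (0.82, [381.0, 232.7, 16.3, 54.7], 542), (0.81, [460.4, 288.2, 47.7, 52.2], 608)]
top press [(0.77, [254.4, 135.3, 44.1, 84.1], 2804)]
top press_ram [(0.7, [255.2, 133.0, 45.8, 87.0], 2791), (0.68, [264.7, 179.0, 8.2, 10.2], 123)]
top lever_ball [(0.72, [285.3, 173.8, 12.9, 15.9], 152), (0.16, [267.7, 173.8, 5.2, 15.4], 79)]
```

```bash
cat > f.py <<'E'
from h import *
import pickle
D=pickle.load(open("D.pkl","rb"))
def hullm(m):
    m=cv2.morphologyEx(m.astype(np.uint8),cv2.MORPH_OPEN,np.ones((3,3)))
    p=cv2.findNonZero(m); o=np.zeros((480,640),np.uint8); cv2.fillConvexPoly(o,cv2.convexHull(p),1); return o.astype(np.float32)
c=onz("top",[[389,261]],30)[0]; f=onz("top",[[394,225]],30)[0]
p0=[c[0],c[1],np.arctan2(f[1]-c[1],f[0]-c[0])]
for ns in(("top",),("side",),("side","top")):
    tr,e=fit(TRAY,{n:hullm(D[n,"tray"][0]["mask"]) for n in ns},p0); print("tray",ns,tr.round(3),e)
th=np.linspace(0,2*np.pi,24)
an=np.array([[45*np.cos(t),45*np.sin(t),z] for t in th for z in(30,55)])
PR=[box(-55,180,-57.5,57.5,0,30),box(-31,150,-35,35,122,212),box(65,150,-35,35,30,130),an]
PR_R=PR+[box(-12.5,12.5,-12.5,12.5,72,252)]
c=onz("top",[[279,212]],30)[0]; f=onz("top",[[270,150]],30)[0]
a=np.arctan2(f[1]-c[1],f[0]-c[0]); p0=[c[0]+55*np.cos(a),c[1]+55*np.sin(a),a]; print(p0)
for ns in(("top",),("side",),("side","top")):
    pr,e=fit(PR_R,{n:(D[n,"press"][0]["mask"]).astype(np.float32) for n in ns},p0); print("press",ns,pr.round(3),e)
G={"side":D["side","gauge"][0]["mask"].astype(np.float32),"top":D["top","gauge"][1]["mask"].astype(np.float32)}
ca=[]
for n,(x,y,s) in {"top":(240,120,5),"side":(170,180,3)}.items():
    im=cv2.imread(f"pics/{n}0.png"); W,H=(190,190) if n=="top" else (220,150)
    s=3; b=cv2.resize(im[y:y+H,x:x+W],None,fx=s,fy=s,interpolation=cv2.INTER_CUBIC)
    for P,pose,col in((PR_R,pr,(0,0,255)),(TRAY,tr,(255,0,0))):
        for L in P:
            h=cv2.convexHull(proj(n,w(pose,L)).astype(np.float32)).reshape(-1,2)
            cv2.polylines(b,[np.round((h-[x,y]+.5)*s).astype(int)],True,col,1)
    ca.append(b)
np.save("poses.npy",[tr,pr])
cv2.imwrite("pics/ov_top.png",ca[0]); cv2.imwrite("pics/ov_side.png",ca[1])
for n,k,i in(("side","lever_ball",0),("side","press_ram",0),("top","lever_ball",0),("top","press_ram",1)):
    print(n,k,np.argwhere(D[n,k][i]["mask"]).mean(0)[::-1])
E
python3 f.py
```

```text
tray ('top',) [ 5.06505e+02 -3.03760e+02 -2.29000e-01] 0.031353771686553955
tray ('side',) [ 5.03278e+02 -2.93331e+02 -2.41000e-01] 0.04229700565338135
tray ('side', 'top') [ 5.04437e+02 -3.00790e+02 -2.15000e-01] 0.13769793510437012
[np.float64(727.3629295240993), np.float64(61.77382489468968), np.float64(0.135102120805566)]
press ('top',) [7.1694e+02 6.0126e+01 1.1600e-01] 0.05517137050628662
press ('side',) [7.16308e+02 6.67100e+01 1.29000e-01] 0.10299348831176758
press ('side', 'top') [7.1701e+02 6.1463e+01 1.1200e-01] 0.18429309129714966
side lever_ball [248.98198198 208.01801802]
side press_ram [239.86785714 254.10714286]
top lever_ball [291.73026316 179.54605263]
top press_ram [270.47154472 182.79674797]
```

```bash
python3 -c "
import cv2,numpy as np
a=cv2.imread('pics/ov_top.png');b=cv2.imread('pics/ov_side.png')
b=cv2.resize(b,(570,389)) if 0 else b
a=cv2.resize(a,(400,400),interpolation=cv2.INTER_AREA); b=cv2.resize(b,(587,400),interpolation=cv2.INTER_AREA)[:,:400]
cv2.imwrite('pics/ov.png',np.hstack([a,b]))"
```

```text
(no output)
```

View pics/ov_top.png

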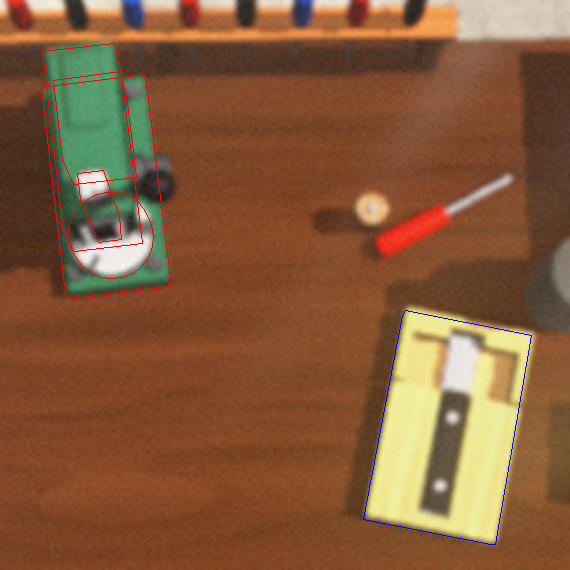

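View pics/ov_side.png

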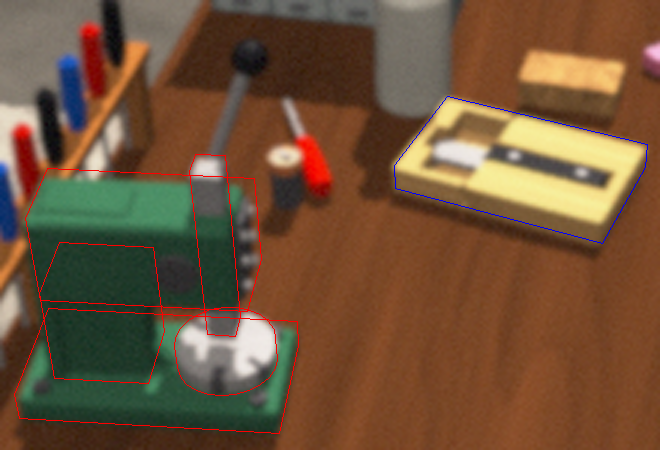

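```bash
cat >> h.py <<'E'
def toolyaw(): # world yaw of tool z (jaw axis), tool axes
    o=env.get_obs(); M=R.from_quat(o["eef_rot"]).as_matrix(); return o,M
def plan(tcp,jaw_yaw):
    """shift (units) and twist (units) to put TCP at tcp with the jaw axis along jaw_yaw (mod pi), tool down"""
    o,M=toolyaw(); d=M.T@(np.array(tcp)-o["tcp_pos"])/30
    a=np.arctan2(M[1,2],M[0,2]); da=(jaw_yaw-a+np.pi/2)%np.pi-np.pi/2
    tw=np.degrees(da)*np.sign(M[2,0])/5
    print("tcp",o["tcp_pos"].round(1),"down",M[:,0].round(3),"jaw",round(a,3),"shift",d.round(2),"twist",tw.round(2),"j6",o["joints"][5].round(2),"F",o["wrist_force"].round(1),"open",o["opening"].round(1))
E
cat > g.py <<'E'
from h import *
tr0,pr0=np.load("poses.npy")
def cm(n,lo,hi,reg):
    im=cv2.cvtColor(cv2.imread(f"pics/{n}0.png"),cv2.COLOR_BGR2HSV); m=cv2.inRange(im,lo,hi); k=np.zeros_like(m); x,y,W,H=reg; k[y:y+H,x:x+W]=m[y:y+H,x:x+W]
    k=cv2.morphologyEx(k,cv2.MORPH_OPEN,np.ones((3,3))); return k
M={}
for n,reg in(("top",(350,215,80,95)),("side",(290,205,105,65))):
    k=cm(n,(20,60,90),(38,255,255),reg); o=np.zeros((480,640),np.uint8); cv2.fillConvexPoly(o,cv2.convexHull(cv2.findNonZero(k)),1); M[n]=o.astype(np.float32)
for ns in(("top",),("side",),("side","top")):
    tr,e=fit(TRAY,{n:M[n] for n in ns},tr0); print(ns,tr.round(3),e)
for L,nm in(((63.5,0,12),"blade in tray"),): print(nm,w(tr,L))
bl,e=tri((248.98,199.5),(291.73,179.55)); print("ball",bl,e)
for a in(0,.1,.2):
    t=np.radians(75)-a; P=w(pr0,[27.5-165*np.cos(t),-62,167+165*np.sin(t)]); print(a,P,proj("side",P),proj("top",P))
plan(w(tr,(63.5,0,12))[0]+[0,0,150],tr[2]+np.pi/2)
E
python3 g.py
```

```text
('top',) [ 5.06947e+02 -3.05082e+02 -2.11000e-01] 0.0556599497795105
('side',) [ 5.03979e+02 -3.18080e+02 -2.24000e-01] 0.159373939037323
('side', 'top') [ 5.05711e+02 -3.03545e+02 -2.12000e-01] 0.23021197319030762
blade in tray [[ 567.78883253 -316.9069392    12.        ]]
ball [703.73998177  -2.58886897 314.40154416] [1.17508168]
0 [[708.8235697   -1.84702925 326.37776134]] [[246.9284724  195.50951394]] [[291.13944566 176.18506148]]
0.1 [[693.22388913  -3.6001292  321.31813611]] [[253.28009534 197.48568459]] [[291.95574124 182.37597104]]
0.2 [[678.20410189  -5.28806044 314.71661507]] [[259.41998827 199.96226656]] [[292.77134718 188.46979193]]Traceback (most recent call last):
  File "g.py", line 15, in <module>
    plan(w(tr,(63.5,0,12))[0]+[0,0,150],tr[2]+np.pi/2)
    ~~~~^^^^^^^^^^^^^^^^^^^^^^^^^^^^^^^^^^^^^^^^^^^^^^
  File "h.py", line 47, in plan
    print("tcp",o["tcp_pos"].round(1),"down",M[:,0].round(3),"jaw",round(a,3),"shift",d.round(2),"twist",tw.round(2),"j6",o["joints"][5].round(2),"F",o["wrist_force"].round(1),"open",o["opening"].round(1))
                                                                                                                                                                                       ^^^^^^^^^^^^^^^^^^
AttributeError: 'float' object has no attribute 'round'
```

```bash
sed -i 's/o\["opening"\].round(1)/round(float(o["opening"]),1)/' h.py; python3 -c "
from h import *
tr=[505.5,-302.5,-.222]; P=w(tr,(63.5,0,120))[0]; print(P); plan(P,tr[2]+np.pi/2)"
```

```text
[ 567.44164895 -316.48149224  120.        ]
tcp [ 224.7 -583.2  231.4] down [ 0. -0. -1.] jaw -1.203 shift [ 3.71 13.86 -4.19] twist 6.76 j6 1.47 F [ 0.5 -0.4  0.7] open 85.6
```

servo_tool:
  motion:
    - {"xyz": [0.3, 1.0, -0.3], "twist": -1.4, "fingers": 0.3}
    - {"xyz": [0.6, 2.0, -0.6], "twist": -2.8, "fingers": 0.3}
    - {"xyz": [0.9, 3.0, -0.9], "twist": -4.2, "fingers": 0.3}
    - {"xyz": [1.2, 4.0, -1.2], "twist": -5.6, "fingers": 0.3}
    - {"xyz": [1.5, 5.0, -1.5], "twist": -7.0, "fingers": 0.3}
    - {"xyz": [1.7, 6.0, -1.8], "twist": -8.4, "fingers": 0.3}
    - {"xyz": [1.9, 7.0, -2.1], "twist": -9.8, "fingers": 0.3}
    - {"xyz": [2.1, 8.0, -2.4], "twist": -11.2, "fingers": 0.3}
    - {"xyz": [2.3, 9.0, -2.7], "twist": -12.6, "fingers": 0.3}
    - {"xyz": [2.5, 10.0, -3.0], "twist": -14.0, "fingers": 0.3}
    - {"xyz": [2.7, 11.0, -3.3], "twist": -15.4, "fingers": 0.3}
    - {"xyz": [2.9, 12.0, -3.6], "twist": -16.8, "fingers": 0.3}
    - {"xyz": [3.2, 13.0, -3.9], "twist": -18.2, "fingers": 0.3}
    - {"xyz": [3.5, 13.5, -4.1], "twist": -19.6, "fingers": 0.3}
    - {"xyz": [3.71, 13.86, -4.19], "twist": -21.0, "fingers": 0.3}
    - {"xyz": [3.71, 13.86, -4.19], "twist": -22.4, "fingers": 0.3}
    - {"xyz": [3.71, 13.86, -4.19], "twist": -23.8, "fingers": 0.3}
    - {"xyz": [3.71, 13.86, -4.19], "twist": -25.2, "fingers": 0.3}
    - {"xyz": [3.71, 13.86, -4.19], "twist": -26.6, "fingers": 0.3}
    - {"xyz": [3.71, 13.86, -4.19], "twist": -28.0, "fingers": 0.3}
  force: 60

```text
t: 2.37
tcp_pos: [567.7, -316.3, 120.0]
eef_rot: [-0.413, 0.574, 0.413, 0.574]
wrist_force: [-0.5, 0.0, 0.6]
opening: 59.8
```

Run:
```python
from h import *
tr=[505.5,-302.5,-.222]; P=w(tr,(63.5,0,40))[0]; plan(P,tr[2]+np.pi/2); print(env.get_obs()["joints"].round(2),env.get_obs()["t"])
ims=[]
for n,(x,y) in(("top",(340,200)),("side",(285,170))):
    im=cv2.imread if 0 else env.read_camera(n)[:,:,::-1].copy(); cv2.imwrite(f"pics/{n}1.png",im)
    b=cv2.resize(im[y:y+110,x:x+100],None,fx=4,fy=4,interpolation=cv2.INTER_CUBIC)
    M=R.from_quat(env.get_obs()["eef_rot"]).as_matrix(); t=env.get_obs()["tcp_pos"]
    for Q,c in((t,(255,0,255)),(w(tr,(63.5,0,16))[0],(0,0,255)),(w(tr,(96.5,0,16))[0],(0,0,255)),(w(tr,(36.5,0,30))[0],(255,0,0))):
        u=((proj(n,Q)[0]-[x,y]+.5)*4).astype(int); cv2.circle(b,tuple(map(int,u)),4,c,1)
    ims.append(b)
cv2.imwrite("pics/c1.png",np.hstack(ims))
```

```text
tcp [ 567.7 -316.3  120. ] down [ 0. -0. -1.] jaw 1.247 shift [ 2.67  0.01 -0.01] twist -1.17 j6 -0.28 F [-0.5  0.   0.6] open 59.8
[-0.61  0.39 -0.11  1.07 -0.   -0.28] 2.3667
```

View pics/c1.png

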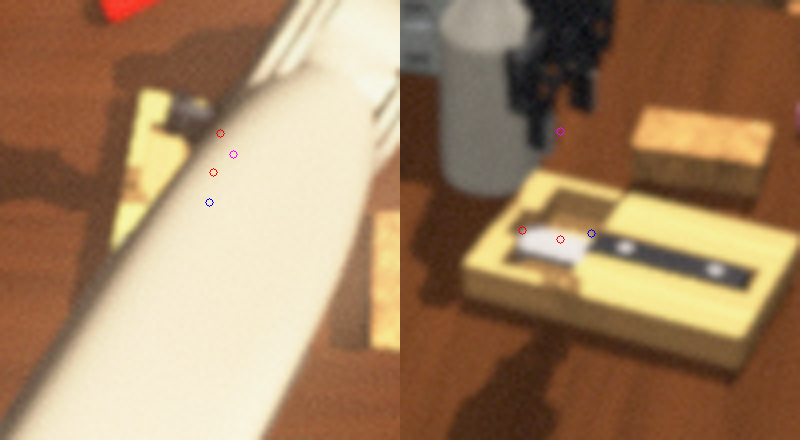

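Run:
```python
from h import *
import pickle
D=pickle.load(open("D.pkl","rb"))
G={"side":D["side","gauge"][0]["mask"].astype(np.float32),"top":D["top","gauge"][1]["mask"].astype(np.float32)}
tr=[505.5,-302.5,-.222]; g0=np.r_[w(tr,(36.5,0,0))[0][:2],tr[2]]; print(g0)
P=[box(0,60,-16,16,8,16),box(-130,0,-14,14,29,30)]
for ns in(("top",),("side",),("side","top")):
    g,e=fit(P,{n:G[n] for n in ns},g0); print(ns,g.round(3),round(e,3),"blade pt",w(g,(27,0,12))[0].round(1))
# blade by brightness in side1 picture
for f,n,reg in(("pics/side1.png","side",(405-0,225,30,15)),("pics/top0.png","top",(380,228,30,25)),("pics/side0.png","side",(312,224,24,17))):
    im=cv2.cvtColor(cv2.imread(f),cv2.COLOR_BGR2HSV); x,y,W,H=reg
    if f=="pics/side1.png": x,y,W,H=412-0-0,222,24,20; x=285+27
    m=cv2.inRange(im[y:y+H,x:x+W],(0,0,150),(180,50,255)); q=cv2.findNonZero(m).reshape(-1,2)+[x,y]
    print(f,len(q),q.mean(0),onz(n,q.mean(0)[None],15)[0].round(1), "pred px of blade centre",proj(n,w(tr,(66.5,0,16)))[0].round(1))
```

```text
[ 5.41104255e+02 -3.10536606e+02 -2.22000000e-01]
('top',) [ 5.42170e+02 -3.11014e+02 -2.28000e-01] 0.077 blade pt [ 568.5 -317.1   12. ]
('side',) [ 5.41362e+02 -3.00310e+02 -2.47000e-01] 0.168 blade pt [ 567.5 -306.9   12. ]
('side', 'top') [ 5.41110e+02 -3.08516e+02 -2.19000e-01] 0.575 blade pt [ 567.5 -314.4   12. ]
pics/side1.png 112 [322.92857143 230.90178571] [ 571.4 -309.3   15. ] pred px of blade centre [323.7 229.3]
pics/top0.png 179 [393.0726257  240.87709497] [ 573.6 -317.9   15. ] pred px of blade centre [392.9 241.8]
pics/side0.png 111 [322.94594595 230.87387387] [ 571.4 -309.5   15. ] pred px of blade centre [323.7 229.3]
```

Run:
```python
from h import *
def pan(f,n,t,yaw,hw,up,W=66):
    im=cv2.imread(f); u=proj(n,t)[0]; x,y=(u-W/2).astype(int); x=min(x,640-W)
    b=cv2.resize(im[y:y+W,x:x+W],(390,390),interpolation=cv2.INTER_CUBIC); s=390/W
    b=np.clip(b.astype(float)*2.0,0,255).astype(np.uint8)
    d=np.array([np.cos(yaw),np.sin(yaw),0])
    for k,c in((0,(255,0,255)),(hw,(0,0,255)),(-hw,(0,0,255)),(hw+14.5,(0,255,0)),(-hw-14.5,(0,255,0))):
        v=((proj(n,t+[0,0,up]+d*k)[0]-[x,y]+.5)*s).astype(int); cv2.circle(b,(int(v[0]),int(v[1])),4,c,1)
    return b
t0=np.array([224.6,-582.8,230.8]); t1=np.array([567.7,-316.3,120])
a=pan("pics/top0.png","top",t0,-1.203,42.5,13); b=pan("pics/side1.png","side",t1,1.247,30,5)
cv2.imwrite("pics/c2.png",np.hstack([a,b]))
```

```text
(no output)
```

View pics/c2.png

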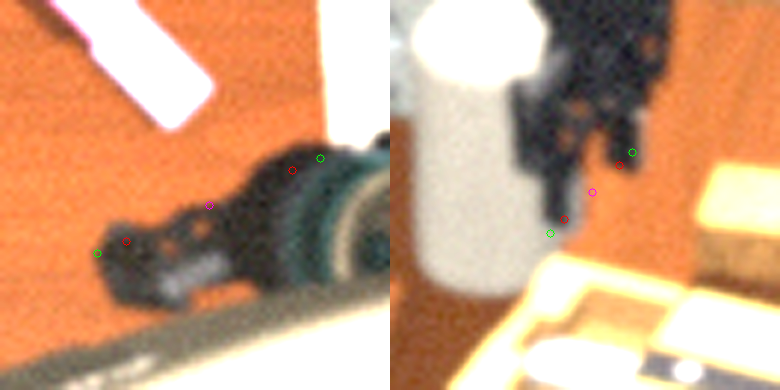

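servo_tool:
  motion:
    - {"xyz": [0.8, 0.02, 0.09], "twist": -0.6, "fingers": 0.3}
    - {"xyz": [1.6, 0.02, 0.09], "twist": -1.15, "fingers": 0.3}
    - {"xyz": [2.4, 0.02, 0.09], "twist": -1.15, "fingers": 0.3}
    - {"xyz": [2.9, 0.02, 0.09], "twist": -1.15, "fingers": 0.3}
    - {"xyz": [3.17, 0.02, 0.09], "twist": -1.15, "fingers": 0.3}
    - {"xyz": [3.17, 0.02, 0.09], "twist": -1.15, "fingers": 0.3}

```text
t: 2.97
tcp_pos: [566.2, -312.6, 22.6]
eef_rot: [-0.437, 0.555, 0.44, 0.554]
wrist_force: [-0.7, 0.5, -0.2]
opening: 60.1
```

Run:
```python
from h import *
plan((568,-313.5,7),1.349)
im=env.read_camera("side")[:,:,::-1]; cv2.imwrite("pics/side2.png",im); t=env.get_obs()["tcp_pos"]
x,y=290,195; b=cv2.resize(im[y:y+65,x:x+100],None,fx=6,fy=6,interpolation=cv2.INTER_CUBIC); b=np.clip(b*1.3,0,255).astype(np.uint8)
d=np.array([np.cos(1.347),np.sin(1.347),0])
for k,c in((0,(255,0,255)),(30,(0,0,255)),(-30,(0,0,255))):
    v=((proj("side",t+[0,0,5]+d*k)[0]-[x,y]+.5)*6).astype(int); cv2.circle(b,(int(v[0]),int(v[1])),4,c,1)
g=(541.1,-308.5+0,-.222)
for L in((0,16,16),(60,16,16),(60,-16,16),(0,-16,16)):
    v=((proj("side",w(g,L))[0]-[x,y]+.5)*6).astype(int); cv2.circle(b,(int(v[0]),int(v[1])),3,(255,0,0),1)
cv2.imwrite("pics/c3.png",b)
```

```text
tcp [ 566.2 -312.6   22.6] down [-0.004  0.002 -1.   ] jaw 1.339 shift [ 0.52 -0.07 -0.02] twist -0.12 j6 -0.37 F [-0.7  0.5 -0.2] open 60.1
```

View pics/c3.png

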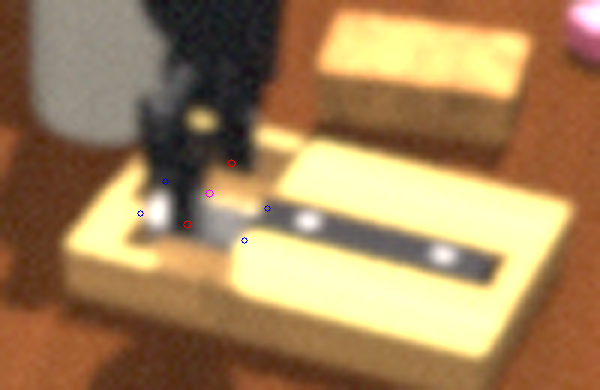

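Run:
```python
from h import *
for i in range(3):
    o=env.get_obs(); print(o["tcp_pos"].round(2),o["wrist_force"].round(2)); env.read_camera("side")
plan((567.5,-308,7),1.349)
```

```text
[ 567.26 -313.28   24.19] [-0.14  0.33  0.16]
[ 568.18 -313.92   25.38] [ 0.68 -0.05  0.16]
[ 568.79 -314.33   26.16] [-0.23  0.5  -0.25]
tcp [ 569.1 -314.5   26.6] down [ 0.002 -0.002 -1.   ] jaw 1.34 shift [0.65 0.1  0.2 ] twist -0.1 j6 -0.37 F [0.5 0.1 1.5] open 59.7
```

servo_tool:
  motion:
    - {"xyz": [0, 0.05, 0.16], "twist": 0, "fingers": 0.3}
    - {"xyz": [0.1, 0.05, 0.16], "twist": 0, "fingers": 0.3}
    - {"xyz": [0.2, 0.05, 0.16], "twist": 0, "fingers": 0.3}
    - {"xyz": [0.3, 0.05, 0.16], "twist": 0, "fingers": 0.3}
    - {"xyz": [0.4, 0.05, 0.16], "twist": 0, "fingers": 0.3}
    - {"xyz": [0.48, 0.05, 0.16], "twist": 0, "fingers": 0.3}
    - {"xyz": [0.55, 0.05, 0.16], "twist": 0, "fingers": 0.3}
    - {"xyz": [0.6, 0.05, 0.16], "twist": 0, "fingers": 0.3}
    - {"xyz": [0.6, 0.05, 0.16], "twist": 0, "fingers": 0.3}
    - {"xyz": [0.6, 0.05, 0.16], "twist": 0, "fingers": 0.3}
    - {"xyz": [0.6, 0.05, 0.16], "twist": 0, "fingers": 0.3}
  force: 30

```text
t: 4.08
tcp_pos: [567.5, -308.7, 7.0]
eef_rot: [-0.439, 0.554, 0.439, 0.554]
wrist_force: [-0.2, 0.5, -0.8]
opening: 59.7
```

Down, no contact. Close gently and read the side force.

servo_tool:
  motion:
    - {"xyz": [0, 0, 0], "fingers": 0.45}
    - {"xyz": [0, 0, 0], "fingers": 0.55}
    - {"xyz": [0, 0, 0], "fingers": 0.7}
    - {"xyz": [0, 0, 0], "fingers": 0.8}
    - {"xyz": [0, 0, 0], "fingers": 0.8}
    - {"xyz": [0, 0, 0], "fingers": 0.8}
  force: 25

```text
invalid input at $.motion[0]: expected keys xyz, twist, fingers
```

servo_tool:
  motion:
    - {"xyz": [0, 0, 0], "twist": 0, "fingers": 0.45}
    - {"xyz": [0, 0, 0], "twist": 0, "fingers": 0.55}
    - {"xyz": [0, 0, 0], "twist": 0, "fingers": 0.7}
    - {"xyz": [0, 0, 0], "twist": 0, "fingers": 0.8}
    - {"xyz": [0, 0, 0], "twist": 0, "fingers": 0.8}
    - {"xyz": [0, 0, 0], "twist": 0, "fingers": 0.8}
  force: 25

```text
t: 4.58
tcp_pos: [567.1, -311.4, 7.9]
eef_rot: [-0.44, 0.556, 0.438, 0.553]
wrist_force: [-3.4, -4.7, 1.7]
opening: 30.8
```

servo_tool:
  motion:
    - {"xyz": [0, 0, -0.1], "twist": 0, "fingers": 0.8}
    - {"xyz": [0, 0, -0.1], "twist": 0, "fingers": 0.8}
    - {"xyz": [0, 0, -0.1], "twist": 0, "fingers": 0.8}
    - {"xyz": [0, 0, -0.1], "twist": 0, "fingers": 0.8}
  force: 70

```text
t: 4.92
tcp_pos: [567.4, -311.8, 8.2]
eef_rot: [-0.44, 0.554, 0.439, 0.554]
wrist_force: [-0.5, 1.7, 4.6]
opening: 29.6
```

Run:
```python
from h import *
for i in range(4): env.read_camera("side")
plan((567.5,-308,7),1.349); print(env.get_obs()["torque"])
```

```text
tcp [ 567.4 -311.8    8.2] down [ 0.001 -0.    -1.   ] jaw 1.341 shift [0.04 0.03 0.12] twist -0.1 j6 -0.37 F [-0.8  1.7  5.5] open 29.4
[ 0.07547084  0.22385373 -0.09883153]
```

servo_tool:
  motion:
    - {"xyz": [-0.1, 0, -0.1], "twist": 0, "fingers": 0.8}
    - {"xyz": [-0.3, 0, -0.1], "twist": 0, "fingers": 0.8}
    - {"xyz": [-0.5, 0, -0.1], "twist": 0, "fingers": 0.8}
    - {"xyz": [-0.8, 0, -0.1], "twist": 0, "fingers": 0.8}
    - {"xyz": [-1.2, 0, -0.1], "twist": 0, "fingers": 0.8}
    - {"xyz": [-1.7, 0, -0.1], "twist": 0, "fingers": 0.8}
    - {"xyz": [-2.2, 0, -0.1], "twist": 0, "fingers": 0.8}
    - {"xyz": [-2.7, 0, -0.1], "twist": 0, "fingers": 0.8}
    - {"xyz": [-3.0, 0, -0.1], "twist": 0, "fingers": 0.8}
    - {"xyz": [-3.0, 0, -0.1], "twist": 0, "fingers": 0.8}

```text
t: 5.95
tcp_pos: [568.1, -315.8, 100.5]
eef_rot: [-0.441, 0.553, 0.437, 0.555]
wrist_force: [0.5, -0.1, -2.0]
opening: 29.8
```

Run:
```python
from h import *
pr=np.array([717,62,.115])
gx=-12.5-175; P=w(pr,(gx+27,0,100))[0]; print(P, "handle", w(pr,(gx-90,0,0))[0]); plan(P,pr[2]+np.pi/2)
im=env.read_camera("side")[:,:,::-1]; cv2.imwrite("pics/side3.png",im)
cv2.imwrite("pics/c4.png",cv2.resize(im[150:270,270:430],(800,600),interpolation=cv2.INTER_CUBIC))
```

```text
[557.56013712  43.58315651 100.        ] handle [441.33294735  30.15779397   0.        ]
tcp [ 568.1 -315.8  100.5] down [ 0.005 -0.003 -1.   ] jaw 1.341 shift [-0.02  3.07 11.58] twist -3.95 j6 -0.38 F [ 0.5 -0.1 -2. ] open 29.8
```

View pics/c4.png

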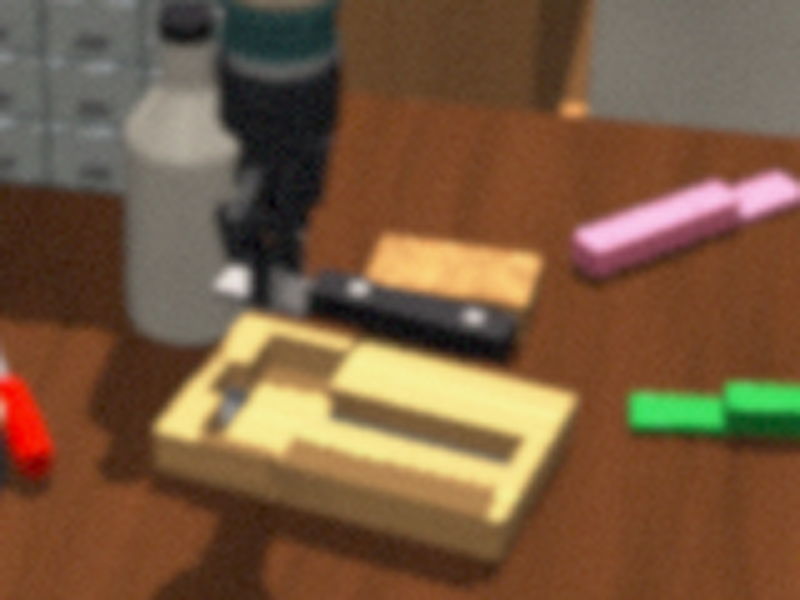

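servo_tool:
  motion:
    - {"xyz": [0, 0.1, 0.4], "twist": -0.2, "fingers": 0.8}
    - {"xyz": [0, 0.3, 1.1], "twist": -0.5, "fingers": 0.8}
    - {"xyz": [0, 0.5, 1.9], "twist": -0.8, "fingers": 0.8}
    - {"xyz": [0, 0.75, 2.8], "twist": -1.1, "fingers": 0.8}
    - {"xyz": [0, 1.0, 3.7], "twist": -1.4, "fingers": 0.8}
    - {"xyz": [0, 1.25, 4.6], "twist": -1.7, "fingers": 0.8}
    - {"xyz": [0, 1.5, 5.5], "twist": -2.0, "fingers": 0.8}
    - {"xyz": [0, 1.7, 6.4], "twist": -2.3, "fingers": 0.8}
    - {"xyz": [0, 1.95, 7.3], "twist": -2.6, "fingers": 0.8}
    - {"xyz": [0, 2.2, 8.2], "twist": -2.9, "fingers": 0.8}
    - {"xyz": [0, 2.4, 9.1], "twist": -3.2, "fingers": 0.8}
    - {"xyz": [0, 2.65, 10.0], "twist": -3.5, "fingers": 0.8}
    - {"xyz": [0, 2.85, 10.7], "twist": -3.7, "fingers": 0.8}
    - {"xyz": [0, 2.98, 11.2], "twist": -3.9, "fingers": 0.8}
    - {"xyz": [0, 3.05, 11.5], "twist": -3.95, "fingers": 0.8}
    - {"xyz": [0, 3.07, 11.58], "twist": -3.95, "fingers": 0.8}
    - {"xyz": [0.8, 3.07, 11.58], "twist": -3.95, "fingers": 0.8}
    - {"xyz": [1.6, 3.07, 11.58], "twist": -3.95, "fingers": 0.8}
    - {"xyz": [2.4, 3.07, 11.58], "twist": -3.95, "fingers": 0.8}
    - {"xyz": [2.4, 3.07, 11.58], "twist": -3.95, "fingers": 0.8}

```text
t: 7.67
tcp_pos: [550.6, 44.2, 20.0]
eef_rot: [-0.525, 0.473, 0.53, 0.468]
wrist_force: [-1.8, 0.1, -3.3]
opening: 29.4
```

Run:
```python
from h import *
for i in range(4): env.read_camera("side")
plan((557.5,43.5,1),1.686)
```

```text
tcp [556.8  44.3  26.1] down [ 0.002 -0.    -1.   ] jaw 1.685 shift [ 0.84 -0.02 -0.03] twist -0.01 j6 -0.15 F [ 0.9 -0.3 -2.4] open 29.7
```

servo_tool:
  motion:
    - {"xyz": [0.15, 0, 0], "twist": 0, "fingers": 0.8}
    - {"xyz": [0.3, 0, 0], "twist": 0, "fingers": 0.8}
    - {"xyz": [0.45, 0, 0], "twist": 0, "fingers": 0.8}
    - {"xyz": [0.55, 0, 0], "twist": 0, "fingers": 0.8}
    - {"xyz": [0.65, 0, 0], "twist": 0, "fingers": 0.8}
    - {"xyz": [0.72, 0, 0], "twist": 0, "fingers": 0.8}
    - {"xyz": [0.78, 0, 0], "twist": 0, "fingers": 0.8}
    - {"xyz": [0.78, 0, 0], "twist": 0, "fingers": 0.8}
    - {"xyz": [0.78, 0, 0], "twist": 0, "fingers": 0.8}

```text
t: 8.62
tcp_pos: [555.5, 44.8, 1.4]
eef_rot: [-0.528, 0.471, 0.528, 0.47]
wrist_force: [-0.2, 0.7, -2.1]
opening: 29.6
```

servo_tool:
  motion:
    - {"xyz": [0.03, 0, 0], "twist": 0, "fingers": 0.8}
    - {"xyz": [0.06, 0, 0], "twist": 0, "fingers": 0.8}
    - {"xyz": [0.06, 0, 0], "twist": 0, "fingers": 0.8}
    - {"xyz": [0.06, 0, 0], "twist": 0, "fingers": 0.8}

```text
t: 8.95
tcp_pos: [555.9, 44.8, 0.2]
eef_rot: [0.528, -0.47, -0.528, -0.471]
wrist_force: [-1.0, 1.3, 2.4]
opening: 29.5
```

servo_tool:
  motion:
    - {"xyz": [-0.03, 0, 0], "twist": 0, "fingers": 0.6}
    - {"xyz": [-0.05, 0, 0], "twist": 0, "fingers": 0.45}
    - {"xyz": [-0.05, 0, 0], "twist": 0, "fingers": 0.3}
    - {"xyz": [-0.05, 0, 0], "twist": 0, "fingers": 0.3}
    - {"xyz": [-0.4, 0, 0], "twist": 0, "fingers": 0.3}
    - {"xyz": [-1.0, 0, 0], "twist": 0, "fingers": 0.3}
    - {"xyz": [-1.8, 0, 0], "twist": 0, "fingers": 0.3}
    - {"xyz": [-2.6, 0.2, 0], "twist": 0, "fingers": 0.3}
    - {"xyz": [-3.0, 1.0, 0], "twist": 0, "fingers": 0.3}
    - {"xyz": [-3.0, 1.9, 0], "twist": 0, "fingers": 0.3}
    - {"xyz": [-3.0, 2.8, 0], "twist": 0, "fingers": 0.3}
    - {"xyz": [-3.0, 3.6, 0], "twist": 0, "fingers": 0.3}
    - {"xyz": [-3.0, 3.9, 0], "twist": 0, "fingers": 0.3}
    - {"xyz": [-3.0, 3.9, 0], "twist": 0, "fingers": 0.3}
    - {"xyz": [-3.0, 3.9, 0], "twist": 0, "fingers": 0.3}

```text
t: 10.2
tcp_pos: [440.5, 31.3, 90.4]
eef_rot: [0.528, -0.47, -0.527, -0.471]
wrist_force: [-0.1, -0.2, -0.1]
opening: 59.7
```

Run:
```python
from h import *
for i in range(4): im=env.read_camera("side")
im=im[:,:,::-1]; cv2.imwrite("pics/side4.png",im); plan((441,30.5,6),1.686)
for d in env.trace("side","gauge"): print(round(d["conf"],2),d["extent"],int(d["mask"].sum()))
im2=env.read_camera("top")[:,:,::-1]; cv2.imwrite("pics/top4.png",im2)
for d in env.trace("top","gauge"): print(round(d["conf"],2),d["extent"],int(d["mask"].sum()))
g=(529.5,40.5,.115)
c=proj("side",w(g,(-30,0,0)))[0]; x,y=(c-[55,45]).astype(int)
b=cv2.resize(im[y:y+90,x:x+110],None,fx=6,fy=6,interpolation=cv2.INTER_CUBIC)
for L in((0,16,8),(60,16,8),(60,-16,8),(0,-16,8),(-130,14,22),(-130,-14,22),(0,14,22),(0,-14,22)):
    v=((proj("side",w(g,L))[0]-[x,y]+.5)*6).astype(int); cv2.circle(b,(int(v[0]),int(v[1])),3,(0,0,255),1)
v=((proj("side",env.get_obs()["tcp_pos"]+[0,0,0])[0]-[x,y]+.5)*6).astype(int); cv2.circle(b,(int(v[0]),int(v[1])),4,(255,0,255),1)
cv2.imwrite("pics/c5.png",b)
```

```text
tcp [441.3  31.3  90.1] down [ 0.002 -0.    -1.   ] jaw 1.686 shift [ 2.8   0.02 -0.03] twist -0.0 j6 -0.19 F [-0.1  0.5 -0.3] open 59.6
0.79 [385.8, 181.9, 40.2, 22.3] 388
0.63 [393.3, 227.4, 60.8, 13.0] 617
0.34 [259.5, 227.7, 10.4, 23.1] 183
0.7 [459.7, 290.8, 48.0, 50.9] 638
0.69 [274.8, 237.2, 12.9, 19.5] 181
0.56 [405.7, 314.9, 18.8, 58.9] 589
```

View pics/c5.png

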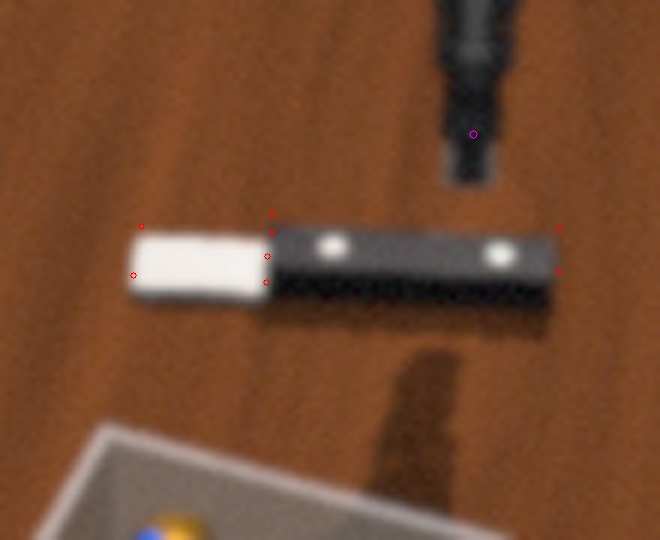

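Run:
```python
from h import *
# bright blade / gauge in current pictures
env.read_camera("side"); G=env.trace("side","gauge")
m=[d["mask"] for d in G if d["extent"][1]>220 and d["extent"][2]>50]
import sys
im=cv2.imread("pics/side4.png"); hsv=cv2.cvtColor(im,cv2.COLOR_BGR2HSV)
top=cv2.imread("pics/top4.png"); ht=cv2.cvtColor(top,cv2.COLOR_BGR2HSV)
def bright(h,cen,r=16):
    x,y=map(int,cen); s=h[y-r:y+r,x-r:x+r]; k=cv2.inRange(s,(0,0,140),(180,70,255)); n,l,st,ce=cv2.connectedComponentsWithStats(k)
    i=1+np.argmax(st[1:,4]); q=cv2.findNonZero((l==i).astype(np.uint8)).reshape(-1,2)+[x-r,y-r]; return q
g=(529.5,41.7,.115)
for n,h in(("side",hsv),("top",ht)):
    pc=proj(n,w(g,(30,0,8)))[0]; q=bright(h,pc); r=cv2.minAreaRect(q.astype(np.float32))
    print(n,"pred",pc.round(2),"seen",q.mean(0).round(2),len(q),r,"world",onz(n,q.mean(0)[None],8)[0].round(1),"pred world",w(g,(30,0,8))[0].round(1))
GA=[box(0,60,-16,16,0,8),box(-130,0,-14,14,0,22)]
for k in m:
    f,e=fit(GA,{"side":k.astype(np.float32)},g); print("side gauge fit",f.round(3),e)
for n in("top",):
    for d in env.trace(n,"gauge"):
        if d["extent"][0]<300: print(d["extent"],np.argwhere(d["mask"]).mean(0)[::-1])
```

```text
side pred [303.35 309.17] seen [302.84 310.61] 225 ((302.55517578125, 310.56207275390625), (23.019031524658203, 9.982744216918945), 3.3664608001708984) world [559.5  50.8   8. ] pred world [559.3  45.1   8. ]
top pred [282.56 247.29] seen [281.34 252.45] 406 ((280.0, 249.5), (25.0, 28.0), 90.0) world [542.3  49.3   8. ] pred world [559.3  45.1   8. ]
side gauge fit [5.295e+02 4.170e+01 1.150e-01] 1.0
side gauge fit [5.30514e+02 4.89010e+01 1.32000e-01] 0.07606089115142822
[274.8, 237.2, 12.9, 19.5] [282.8121547  245.96132597]
```

servo_tool:
  motion:
    - {"xyz": [0.6, 0, 0], "twist": 0, "fingers": 0.3}
    - {"xyz": [1.3, 0, 0], "twist": 0, "fingers": 0.3}
    - {"xyz": [2.0, 0, 0], "twist": 0, "fingers": 0.3}
    - {"xyz": [2.4, 0, 0], "twist": 0, "fingers": 0.3}
    - {"xyz": [2.7, 0, 0], "twist": 0, "fingers": 0.3}
    - {"xyz": [2.85, 0, 0], "twist": 0, "fingers": 0.3}
    - {"xyz": [2.9, 0, 0], "twist": 0, "fingers": 0.3}
    - {"xyz": [2.9, 0, 0], "twist": 0, "fingers": 0.3}
    - {"xyz": [2.9, 0, 0], "twist": 0, "fingers": 0.3}
    - {"xyz": [2.9, 0, 0], "twist": 0, "fingers": 0.45}
    - {"xyz": [2.9, 0, 0], "twist": 0, "fingers": 0.6}
    - {"xyz": [2.9, 0, 0], "twist": 0, "fingers": 0.75}
    - {"xyz": [2.9, 0, 0], "twist": 0, "fingers": 0.85}
    - {"xyz": [2.9, 0, 0], "twist": 0, "fingers": 0.85}
    - {"xyz": [2.9, 0, 0], "twist": 0, "fingers": 0.85}
    - {"xyz": [2.9, 0, 0], "twist": 0, "fingers": 0.85}
  force: 60

```text
t: 12.03
tcp_pos: [440.2, 31.3, 3.6]
eef_rot: [0.528, -0.47, -0.527, -0.471]
wrist_force: [-1.7, -0.5, 4.5]
opening: 26.2
```

servo_tool:
  motion:
    - {"xyz": [0, 0, 0], "twist": 0, "fingers": 0.9}
    - {"xyz": [0, 0, 0], "twist": 0, "fingers": 0.9}
    - {"xyz": [-0.2, 0, 0], "twist": 0, "fingers": 0.9}
    - {"xyz": [-0.5, 0, -0.02], "twist": 0, "fingers": 0.9}
    - {"xyz": [-0.9, 0, -0.04], "twist": 0, "fingers": 0.9}
    - {"xyz": [-1.3, 0, -0.06], "twist": 0, "fingers": 0.9}
    - {"xyz": [-1.7, -0.1, -0.08], "twist": 0, "fingers": 0.9}
    - {"xyz": [-1.95, -0.4, -0.09], "twist": 0, "fingers": 0.9}
    - {"xyz": [-2.0, -0.8, -0.09], "twist": 0, "fingers": 0.9}
    - {"xyz": [-2.0, -1.3, -0.09], "twist": 0, "fingers": 0.9}
    - {"xyz": [-2.0, -1.8, -0.09], "twist": 0, "fingers": 0.9}
    - {"xyz": [-2.0, -2.2, -0.09], "twist": 0, "fingers": 0.9}
    - {"xyz": [-2.0, -2.4, -0.09], "twist": 0, "fingers": 0.9}
    - {"xyz": [-2.0, -2.4, -0.09], "twist": 0, "fingers": 0.9}
    - {"xyz": [-2.0, -2.4, -0.09], "twist": 0, "fingers": 0.9}
    - {"xyz": [-2.0, -2.4, -0.09], "twist": 0, "fingers": 0.9}
  force: 100

```text
t: 13.37
tcp_pos: [509.6, 36.9, 62.4]
eef_rot: [-0.527, 0.471, 0.528, 0.47]
wrist_force: [-0.3, -1.1, -2.8]
opening: 25.5
```

Run:
```python
from h import *
for i in range(3): im=env.read_camera("side")
im=im[:,:,::-1]; cv2.imwrite("pics/side5.png",im)
pr=np.array([716.3,60.5,.115]); plan(w(pr,(-102.5,0,62))[0],pr[2]+np.pi/2)
o=env.get_obs(); st=o["tcp_pos"]+90*np.array([np.cos(.115),np.sin(.115),0]); print("step est",st)
# side camera: project with y bias +6.5 (x +1)
bias=np.array([1,6.5,0]); c=proj("side",pr[[0,1,1]]*[1,1,0]+[-60,0,60])[0]; x,y=(c-[65,50]).astype(int)
b=cv2.resize(im[y:y+100,x:x+130],None,fx=6,fy=6,interpolation=cv2.INTER_CUBIC)
def dot(P,c):
    for p in np.atleast_2d(P):
        v=((proj("side",p+bias)[0]-[x,y]+.5)*6).astype(int); cv2.circle(b,(int(v[0]),int(v[1])),3,c,1)
g=(st[0],st[1],.115); zu=st[2]-3.6
dot(w(g,[(0,16,8+zu),(60,16,8+zu),(60,-16,8+zu),(0,14,22+zu),(-130,14,22+zu)]),(0,0,255))
dot(w(pr,[(-55,57.5,30),(-55,-57.5,30),(180,57.5,30),(-45,0,55),(0,45,55)]),(255,0,255))
dot(w(pr,[(-12.5,12.5,72),(12.5,12.5,72),(-12.5,12.5,252),(-12.5,-12.5,252)]),(255,255,0))
cv2.imwrite("pics/c6.png",b[:600,:800])
```

```text
tcp [510.1  36.9  62.5] down [-0.001 -0.    -1.   ] jaw 1.685 shift [ 0.01 -3.5  -0.01] twist -0.0 j6 -0.17 F [-0.   0.7 -2.2] open 25.9
step est [599.50841029  47.24064643  62.48949902]
```

View pics/c6.png

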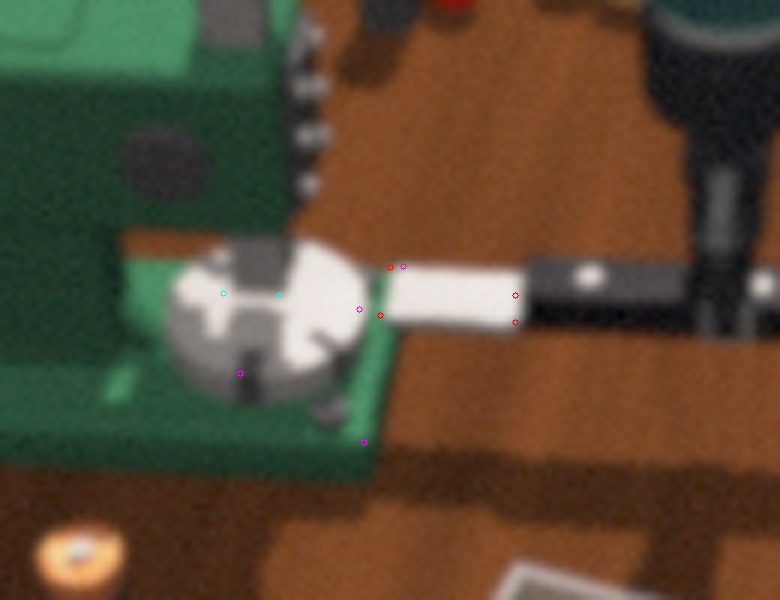

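servo_tool:
  motion:
    - {"xyz": [0.05, -0.3, 0], "twist": 0, "fingers": 0.9}
    - {"xyz": [0.05, -0.7, 0], "twist": 0, "fingers": 0.9}
    - {"xyz": [0.05, -1.1, 0], "twist": 0, "fingers": 0.9}
    - {"xyz": [0.05, -1.5, 0], "twist": 0, "fingers": 0.9}
    - {"xyz": [0.05, -1.9, 0], "twist": 0, "fingers": 0.9}
    - {"xyz": [0.05, -2.3, 0], "twist": 0, "fingers": 0.9}
    - {"xyz": [0.05, -2.6, 0], "twist": 0, "fingers": 0.9}
    - {"xyz": [0.05, -2.85, 0], "twist": 0, "fingers": 0.9}
    - {"xyz": [0.05, -3.0, 0], "twist": 0, "fingers": 0.9}
    - {"xyz": [0.05, -3.1, 0], "twist": 0, "fingers": 0.9}
    - {"xyz": [0.05, -3.1, 0], "twist": 0, "fingers": 0.9}
    - {"xyz": [0.05, -3.1, 0], "twist": 0, "fingers": 0.9}
    - {"xyz": [0.05, -3.1, 0], "twist": 0, "fingers": 0.9}

```text
t: 14.6
tcp_pos: [602.8, 47.6, 61.0]
eef_rot: [-0.528, 0.471, 0.528, 0.47]
wrist_force: [-0.2, 0.2, -3.2]
opening: 25.8
```

servo_tool:
  motion:
    - {"xyz": [0, -0.05, 0], "twist": 0, "fingers": 0.9}
    - {"xyz": [0, -0.1, 0], "twist": 0, "fingers": 0.9}
    - {"xyz": [0, -0.15, 0], "twist": 0, "fingers": 0.9}
    - {"xyz": [0, -0.2, 0], "twist": 0, "fingers": 0.9}
    - {"xyz": [0, -0.25, 0], "twist": 0, "fingers": 0.9}
    - {"xyz": [0, -0.25, 0], "twist": 0, "fingers": 0.9}

```text
t: 15.1
tcp_pos: [611.6, 48.5, 61.3]
eef_rot: [0.528, -0.47, -0.528, -0.471]
wrist_force: [0.3, -0.5, -2.9]
opening: 25.7
```

servo_tool:
  motion:
    - {"xyz": [0, -0.03, 0], "twist": 0, "fingers": 0.9}
    - {"xyz": [0, -0.06, 0], "twist": 0, "fingers": 0.9}
    - {"xyz": [0, -0.09, 0], "twist": 0, "fingers": 0.9}
    - {"xyz": [0, -0.09, 0], "twist": 0, "fingers": 0.9}

```text
t: 15.43
tcp_pos: [612.6, 48.7, 60.9]
eef_rot: [-0.527, 0.471, 0.528, 0.47]
wrist_force: [-3.4, -1.0, -2.0]
opening: 25.9
```

servo_tool:
  motion:
    - {"xyz": [0, -0.03, 0], "twist": 0, "fingers": 0.9}
    - {"xyz": [0, -0.05, 0], "twist": 0, "fingers": 0.9}
    - {"xyz": [0, -0.05, 0], "twist": 0, "fingers": 0.9}
    - {"xyz": [0, -0.05, 0], "twist": 0, "fingers": 0.9}

```text
t: 15.77
tcp_pos: [612.6, 48.7, 60.6]
eef_rot: [-0.527, 0.472, 0.529, 0.469]
wrist_force: [-5.1, -1.2, 1.1]
opening: 25.9
```

servo_tool:
  motion:
    - {"xyz": [0, 0.05, 0], "twist": 0, "fingers": 0.9}
    - {"xyz": [0.03, 0.05, 0], "twist": 0, "fingers": 0.9}
    - {"xyz": [0.06, 0.05, 0], "twist": 0, "fingers": 0.9}
    - {"xyz": [0.06, 0.05, 0], "twist": 0, "fingers": 0.9}
    - {"xyz": [0.06, 0.05, 0], "twist": 0, "fingers": 0.9}

```text
t: 16.18
tcp_pos: [612.7, 48.7, 59.0]
eef_rot: [-0.527, 0.471, 0.528, 0.47]
wrist_force: [-4.9, -0.5, -0.8]
opening: 25.9
```

Run:
```python
from h import *
for i in range(2): im=env.read_camera("side")
o=env.get_obs(); print(o["tcp_pos"].round(1),o["wrist_force"].round(1),o["torque"].round(2))
```

```text
[612.7  48.7  59. ] [-4.5 -0.8 -0.6] [-0.16  0.98  0.09]
```

servo_tool:
  motion:
    - {"xyz": [0.03, 0.03, 0], "twist": 0, "fingers": 0.9}
    - {"xyz": [0.05, 0.03, 0], "twist": 0, "fingers": 0.9}
    - {"xyz": [0.05, 0.03, 0], "twist": 0, "fingers": 0.9}
    - {"xyz": [0.05, 0.03, 0], "twist": 0, "fingers": 0.9}

```text
t: 16.62
tcp_pos: [612.7, 48.7, 58.6]
eef_rot: [-0.528, 0.47, 0.528, 0.47]
wrist_force: [-4.8, -0.5, 3.0]
opening: 25.8
```

servo_tool:
  motion:
    - {"xyz": [0, 0.02, 0], "twist": 0, "fingers": 0.6}
    - {"xyz": [0, 0.02, 0], "twist": 0, "fingers": 0.55}
    - {"xyz": [0, 0.02, 0], "twist": 0, "fingers": 0.45}
    - {"xyz": [0, 0.02, 0], "twist": 0, "fingers": 0.35}
    - {"xyz": [0, 0.02, 0], "twist": 0, "fingers": 0.35}
    - {"xyz": [-0.3, 0.02, 0], "twist": 0, "fingers": 0.35}
    - {"xyz": [-0.8, 0.02, 0], "twist": 0, "fingers": 0.35}
    - {"xyz": [-1.6, 0.02, 0], "twist": 0, "fingers": 0.35}
    - {"xyz": [-2.6, 0.3, 0], "twist": 0, "fingers": 0.35}
    - {"xyz": [-3.6, 0.8, 0], "twist": 0, "fingers": 0.35}
    - {"xyz": [-4.6, 1.3, -0.5], "twist": 0, "fingers": 0.35}
    - {"xyz": [-5.6, 1.8, -1.5], "twist": 0, "fingers": 0.35}
    - {"xyz": [-6.4, 2.2, -2.5], "twist": 0, "fingers": 0.35}
    - {"xyz": [-6.8, 2.4, -3.5], "twist": 0, "fingers": 0.35}
    - {"xyz": [-7.0, 2.5, -4.5], "twist": 0, "fingers": 0.35}
    - {"xyz": [-7.0, 2.6, -5.5], "twist": 0, "fingers": 0.35}
    - {"xyz": [-7.0, 2.7, -6.5], "twist": 0, "fingers": 0.35}
    - {"xyz": [-7.0, 2.7, -7.3], "twist": 0, "fingers": 0.35}
    - {"xyz": [-7.0, 2.7, -7.3], "twist": 0, "fingers": 0.35}
    - {"xyz": [-7.0, 2.7, -7.3], "twist": 0, "fingers": 0.35}

```text
t: 18.28
tcp_pos: [557.5, -179.3, 268.4]
eef_rot: [0.527, -0.471, -0.527, -0.471]
wrist_force: [0.0, 0.7, -0.2]
opening: 55.9
```

```bash
cat > chk.py <<'E'
from h import *
import sys
tag=sys.argv[1]; pp=[]
for n,(cx,cy) in(("top",(277,205)),("side",(235,260))):
    im=env.read_camera(n)[:,:,::-1].copy(); cv2.imwrite(f"pics/{n}{tag}.png",im)
    for d in env.trace(n,"gauge"): print(n,round(d["conf"],2),d["extent"],int(d["mask"].sum()))
    x,y=cx-33,cy-50
    if n=="side": x-=5;y+=5
    pp.append(cv2.resize(im[y:y+100,x:x+(66 if n=="top" else 66)],None,fx=6,fy=6,interpolation=cv2.INTER_CUBIC))
cv2.imwrite(f"pics/c{tag}.png",np.hstack(pp)); o=env.get_obs(); print(o["t"],o["tcp_pos"].round(1),o["joints"].round(2),o["wrist_force"].round(1))
E
python3 chk.py 7
```

```text
top 0.84 [276.1, 197.8, 6.3, 41.6] 322
top 0.83 [459.9, 289.7, 46.1, 51.8] 591
top 0.72 [408.4, 312.7, 20.1, 61.1] 667
side 0.78 [383.6, 184.6, 43.4, 20.0] 414
side 0.67 [393.8, 229.3, 64.4, 9.7] 535
side 0.59 [223.9, 283.2, 76.8, 16.5] 856
18.4833 [ 557.3 -177.1  268.1] [-0.42  0.19 -0.06  1.32  0.   -0.53] [0.2 0.2 0.5]
```

View pics/c7.png

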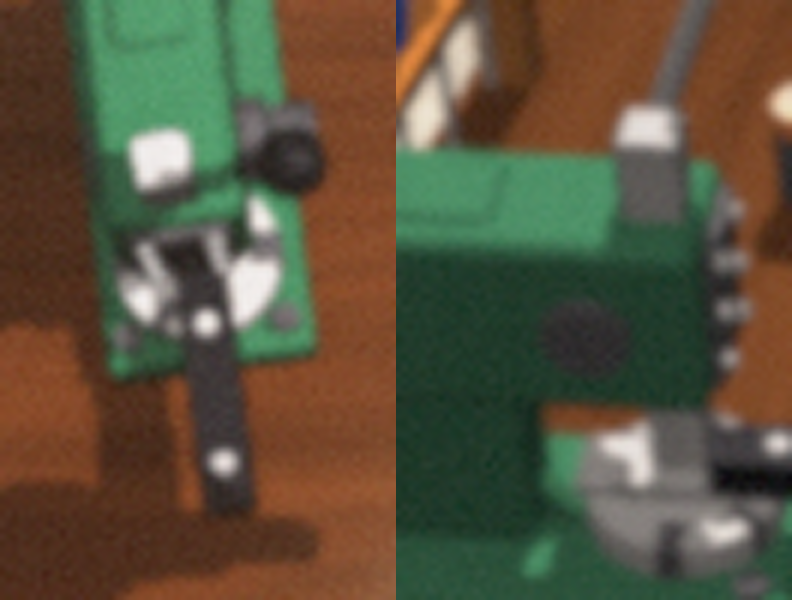

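Run:
```python
from h import *
import pickle
exec(open("f.py").read().split("th=np")[1].join(["th=np",""]).split("c=onz")[0]) if 0 else None
th=np.linspace(0,2*np.pi,24)
an=np.array([[45*np.cos(t),45*np.sin(t),z] for t in th for z in(30,55)])
PR=[box(-55,180,-57.5,57.5,0,30),box(-31,150,-35,35,122,212),box(65,150,-35,35,30,130),an,box(-12.5,12.5,-12.5,12.5,71,251)]
H=[box(-130,0,-14,14,55,77)]
for n in("top","side"):
    env.read_camera(n); G=[d for d in env.trace(n,"gauge") if d["extent"][0]<300]; Pm=env.trace(n,"press")[0]["mask"]
    pr,e=fit(PR,{n:Pm.astype(np.float32)},[717,60.5,.115])
    m=G[0]["mask"].astype(np.float32)
    h,e2=fit(H,{n:m},[703,59,.115])
    dx=h[:2]-pr[:2]; a=pr[2]; print(n,"press",pr.round(3),round(e,3),"handle",h.round(3),round(e2,3),"rel",(dx[0]*np.cos(a)+dx[1]*np.sin(a)).round(1),(-dx[0]*np.sin(a)+dx[1]*np.cos(a)).round(1),(h[2]-a).round(3))
    if n=="top":
        im=cv2.imread("pics/top7.png")
        x0,y0=244,155; d=[]
        for u,v in((207,323),(223,461)):
            px,py=x0+u/6-.5,y0+v/6-.5; s=cv2.cvtColor(im,cv2.COLOR_BGR2GRAY)[int(py)-3:int(py)+5,int(px)-3:int(px)+5].astype(float); s=np.clip(s-110,0,None)
            yy,xx=np.mgrid[int(py)-3:int(py)+5,int(px)-3:int(px)+5]; d.append([(xx*s).sum()/s.sum(),(yy*s).sum()/s.sum()])
        D=onz("top",d,77); print("dots",D.round(1),"yaw",np.arctan2(*(D[0]-D[1])[[1,0]]).round(3))
    for L in env.trace(n,"lever_ball")[:2]: print(n,"ball",round(L["conf"],2),L["extent"],np.argwhere(L["mask"]).mean(0)[::-1].round(1))
```

```text
top press [7.18799e+02 5.97380e+01 1.17000e-01] 0.113 handle [7.02259e+02 5.87150e+01 1.37000e-01] 0.092 rel -16.5 0.9 0.02
dots [[675.8  52.7  77. ]
 [600.6  45.2  77. ]] yaw 0.099
side press [7.1491e+02 6.7101e+01 1.5900e-01] 0.151 handle [7.02589e+02 6.76980e+01 1.27000e-01] 0.272 rel -12.1 2.5 -0.032
side ball 0.71 [241.5, 191.9, 14.5, 41.0] [248.8 209.2]
```

Run:
```python
from h import *
pr=np.array([715.5,60.3,.115])
print("top ball @322",onz("top",[[292.0,181.2]],322)[0].round(1),"side px ray @322",onz("side",[[253.2,199.]],322)[0].round(1))
for a in np.arange(.05,.75,.1):
    t=np.radians(75)-a; print(round(a,2),w(pr,(27.5-165*np.cos(t),-62,167+165*np.sin(t)))[0].round(1))
plan((693,-5,372),1.686)
im=cv2.imread("pics/top7.png"); g=cv2.cvtColor(im,cv2.COLOR_BGR2GRAY)[172:192,284:302]; m=(g<45).astype(np.uint8); n,l,st,ce=cv2.connectedComponentsWithStats(m); i=1+np.argmax(st[1:,4]); print(st[i],ce[i]+[284,172],"->",onz("top",[ce[i]+[284,172]],322)[0].round(1))
```

```text
top ball @322 [696.3  -3.8 322. ] side px ray @322 [691.2   4.1 322. ]
0.05 [699.6  -3.9 324. ]
0.15 [684.3  -5.7 318.2]
0.25 [669.7  -7.4 310.9]
0.35 [655.8  -9.  302.1]
0.45 [642.9 -10.5 291.9]
0.55 [631.  -11.9 280.6]
0.65 [620.3 -13.1 268. ]
tcp [ 557.5 -177.9  267.9] down [-0.  0. -1.] jaw 1.686 shift [-3.47 -5.15  5.2 ] twist 0.0 j6 -0.53 F [-0.4  0.6 -0.2] open 55.6
[ 2  6 10  9 37] [290.08108108 182.81081081] -> [691.9   1.4 322. ]
```

servo_tool:
  motion:
    - {"xyz": [-1.0, -0.2, 0.2], "twist": 0, "fingers": 0.3}
    - {"xyz": [-2.0, -0.6, 0.6], "twist": 0, "fingers": 0.3}
    - {"xyz": [-2.8, -1.2, 1.2], "twist": 0, "fingers": 0.3}
    - {"xyz": [-3.3, -1.9, 1.9], "twist": 0, "fingers": 0.3}
    - {"xyz": [-3.5, -2.6, 2.6], "twist": 0, "fingers": 0.3}
    - {"xyz": [-3.5, -3.3, 3.3], "twist": 0, "fingers": 0.3}
    - {"xyz": [-3.5, -4.0, 4.0], "twist": 0, "fingers": 0.3}
    - {"xyz": [-3.5, -4.6, 4.6], "twist": 0, "fingers": 0.3}
    - {"xyz": [-3.5, -5.0, 5.0], "twist": 0, "fingers": 0.3}
    - {"xyz": [-3.5, -5.18, 5.2], "twist": 0, "fingers": 0.3}
    - {"xyz": [-3.5, -5.18, 5.2], "twist": 0, "fingers": 0.3}
    - {"xyz": [-3.5, -5.18, 5.2], "twist": 0, "fingers": 0.3}
    - {"xyz": [-3.5, -5.18, 5.2], "twist": 0, "fingers": 0.3}

```text
t: 19.97
tcp_pos: [693.4, -6.3, 373.1]
eef_rot: [0.528, -0.471, -0.528, -0.471]
wrist_force: [-0.2, -0.8, -0.0]
opening: 59.7
```

Run:
```python
from h import *
for i in range(2): im=env.read_camera("side")
im=im[:,:,::-1]; cv2.imwrite("pics/side8.png",im); plan((694,-4.5,304),1.686)
x,y=210,155; b=cv2.resize(im[y:y+75,x:x+90],None,fx=6,fy=6,interpolation=cv2.INTER_CUBIC)
t=env.get_obs()["tcp_pos"]; d=np.array([np.cos(1.686),np.sin(1.686),0])
for P,c in((t,(255,0,255)),(t+30*d+[0,0,5],(0,0,255)),(t-30*d+[0,0,5],(0,0,255)),(np.array([694.5,-4.3,322]),(255,255,0)),(t+[0,0,-50],(0,255,0))):
    v=((proj("side",P+[0,5,0])[0]-[x,y]+.5)*6).astype(int); cv2.circle(b,(int(v[0]),int(v[1])),4,c,1)
cv2.imwrite("pics/c8.png",b)
```

```text
tcp [693.4  -6.5 373.3] down [ 0. -0. -1.] jaw 1.684 shift [ 2.31 -0.03  0.07] twist -0.02 j6 -0.22 F [-0.1  0.1 -0.2] open 59.9
```

View pics/c8.png

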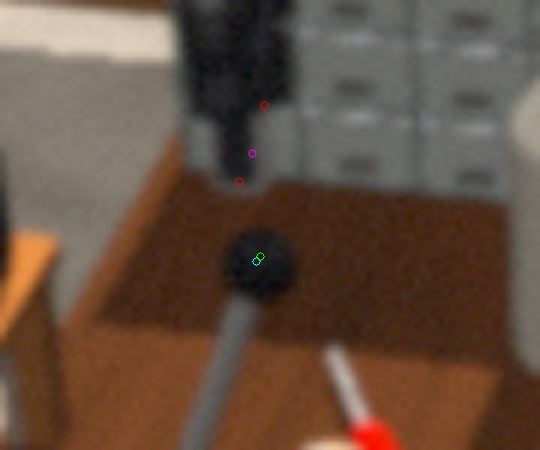

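servo_tool:
  motion:
    - {"xyz": [0.5, -0.01, 0.06], "twist": 0, "fingers": 0.3}
    - {"xyz": [1.0, -0.01, 0.06], "twist": 0, "fingers": 0.3}
    - {"xyz": [1.5, -0.01, 0.06], "twist": 0, "fingers": 0.3}
    - {"xyz": [1.9, -0.01, 0.06], "twist": 0, "fingers": 0.3}
    - {"xyz": [2.2, -0.01, 0.06], "twist": 0, "fingers": 0.3}
    - {"xyz": [2.31, -0.01, 0.06], "twist": 0, "fingers": 0.3}
    - {"xyz": [2.31, -0.01, 0.06], "twist": 0, "fingers": 0.3}
    - {"xyz": [2.31, -0.01, 0.06], "twist": 0, "fingers": 0.3}
    - {"xyz": [2.31, -0.01, 0.06], "twist": 0, "fingers": 0.45}
    - {"xyz": [2.31, -0.01, 0.06], "twist": 0, "fingers": 0.55}
    - {"xyz": [2.31, -0.01, 0.06], "twist": 0, "fingers": 0.65}
    - {"xyz": [2.31, -0.01, 0.06], "twist": 0, "fingers": 0.7}
    - {"xyz": [2.31, -0.01, 0.06], "twist": 0, "fingers": 0.7}
    - {"xyz": [2.31, -0.01, 0.06], "twist": 0, "fingers": 0.7}
  force: 25

```text
t: 21.23
tcp_pos: [694.4, -2.3, 305.0]
eef_rot: [-0.528, 0.469, 0.528, 0.471]
wrist_force: [-0.9, 4.9, 5.5]
opening: 30.5
```

Run:
```python
from h import *
for i in range(2): im=env.read_camera("side")
plan((694,-4.5,304),1.686)
o=env.get_obs();pr=np.array([715.5,60.3,.115]); d=o["tcp_pos"]+[0,0,18.5]
c,s=np.cos(.115),np.sin(.115); L=[c*(d[0]-pr[0])+s*(d[1]-pr[1]),-s*(d[0]-pr[0])+c*(d[1]-pr[1]),d[2]]; v=[L[0]-27.5,L[2]-167]; print(L,"R",np.hypot(*v),"angle",np.radians(75)-np.arctan2(v[1],-v[0]))
```

```text
tcp [694.4  -2.4 305. ] down [ 0.002  0.002 -1.   ] jaw 1.686 shift [ 0.03  0.02 -0.07] twist 0.0 j6 -0.21 F [-1.   4.3  5. ] open 30.4
[np.float64(-28.116615185247138), np.float64(-59.82016387385014), np.float64(323.5013537891319)] R 166.08998050001358 angle 0.07965549912459924
```

servo_tool:
  motion:
    - {"xyz": [0, 0, 0.08], "twist": 0, "fingers": 0.7}
    - {"xyz": [0.07, 0.18, 0.08], "twist": 0, "fingers": 0.7}
    - {"xyz": [0.14, 0.36, 0.08], "twist": 0, "fingers": 0.7}
    - {"xyz": [0.22, 0.53, 0.08], "twist": 0, "fingers": 0.7}
    - {"xyz": [0.31, 0.71, 0.08], "twist": 0, "fingers": 0.7}
    - {"xyz": [0.4, 0.88, 0.08], "twist": 0, "fingers": 0.7}
    - {"xyz": [0.5, 1.04, 0.08], "twist": 0, "fingers": 0.7}
    - {"xyz": [0.6, 1.2, 0.08], "twist": 0, "fingers": 0.7}
    - {"xyz": [0.71, 1.36, 0.08], "twist": 0, "fingers": 0.7}
    - {"xyz": [0.83, 1.52, 0.08], "twist": 0, "fingers": 0.7}
    - {"xyz": [0.95, 1.67, 0.08], "twist": 0, "fingers": 0.7}
    - {"xyz": [1.07, 1.81, 0.08], "twist": 0, "fingers": 0.7}
    - {"xyz": [1.2, 1.95, 0.08], "twist": 0, "fingers": 0.7}
    - {"xyz": [1.3, 2.05, 0.08], "twist": 0, "fingers": 0.7}
    - {"xyz": [1.4, 2.15, 0.08], "twist": 0, "fingers": 0.7}
    - {"xyz": [1.4, 2.15, 0.08], "twist": 0, "fingers": 0.7}
    - {"xyz": [1.4, 2.15, 0.08], "twist": 0, "fingers": 0.7}
  force: 25

```text
t: 22.75
tcp_pos: [628.4, -9.8, 260.0]
eef_rot: [-0.527, 0.472, 0.528, 0.469]
wrist_force: [-0.7, -6.0, 1.4]
opening: 30.3
```

```bash
cat > lev.py <<'E'
from h import *
F=[]
for i in range(3): env.read_camera("side"); F.append(env.get_obs()["wrist_force"])
o=env.get_obs();pr=np.array([715.5,60.3,.115]); d=o["tcp_pos"]+[0,0,18.5]
c,s=np.cos(.115),np.sin(.115); L=np.array([c*(d[0]-pr[0])+s*(d[1]-pr[1]),-s*(d[0]-pr[0])+c*(d[1]-pr[1]),d[2]]); v=[L[0]-27.5,L[2]-167]; t=np.arctan2(v[1],-v[0])
f=np.mean(F,0); fx=c*f[0]+s*f[1]
print(round(o["t"],2),o["tcp_pos"].round(1),"open",round(o["opening"],1),"ball",L.round(1),"R",np.hypot(*v).round(1),"angle",(np.radians(75)-t).round(3),"Fpress",fx.round(2),f[1].round(2),f[2].round(2),"resist tangential",(fx*np.sin(t)+f[2]*np.cos(t)).round(2),"radial out",(-fx*np.cos(t)+f[2]*np.sin(t)).round(2))
E
python3 lev.py
```

```text
22.9 [628.4  -9.8 260. ] open 30.3 ball [-94.6 -59.7 278.5] R 165.3 angle 0.569 Fpress -1.22 -5.78 0.77 resist tangential -0.25 radial out 1.42
```

servo_tool:
  motion:
    - {"xyz": [0.04, 0.037, -0.04], "twist": 0, "fingers": 0.7}
    - {"xyz": [0.08, 0.074, -0.06], "twist": 0, "fingers": 0.7}
    - {"xyz": [0.12, 0.11, -0.06], "twist": 0, "fingers": 0.7}
    - {"xyz": [0.165, 0.145, -0.06], "twist": 0, "fingers": 0.7}

```text
t: 23.23
tcp_pos: [625.2, -10.3, 256.3]
eef_rot: [-0.527, 0.47, 0.528, 0.471]
wrist_force: [-0.5, -0.8, 3.9]
opening: 30.4
```

```bash
python3 lev.py
```

```text
23.38 [624.9 -10.3 256. ] open 30.1 ball [-98.1 -59.8 274.5] R 165.4 angle 0.601 Fpress -0.08 -0.52 1.66 resist tangential 1.21 radial out 1.14
```

servo_tool:
  motion:
    - {"xyz": [0.042, 0.036, 0], "twist": 0, "fingers": 0.7}
    - {"xyz": [0.083, 0.072, 0], "twist": 0, "fingers": 0.7}
    - {"xyz": [0.083, 0.072, 0], "twist": 0, "fingers": 0.7}

```text
t: 23.63
tcp_pos: [623.2, -10.5, 253.9]
eef_rot: [-0.528, 0.47, 0.528, 0.471]
wrist_force: [-1.0, 1.2, 2.9]
opening: 30.8
```

```bash
python3 lev.py
```

```text
23.78 [623.2 -10.6 254. ] open 30.8 ball [-99.8 -59.8 272.5] R 165.3 angle 0.617 Fpress -0.7 2.21 1.83 resist tangential 0.96 radial out 1.71
```

servo_tool:
  motion:
    - {"xyz": [0.03, 0.025, 0], "twist": 0, "fingers": 0.7}
    - {"xyz": [0.06, 0.05, 0], "twist": 0, "fingers": 0.7}
    - {"xyz": [0.06, 0.05, 0], "twist": 0, "fingers": 0.7}

```text
t: 24.03
tcp_pos: [621.8, -10.8, 252.2]
eef_rot: [-0.528, 0.47, 0.528, 0.471]
wrist_force: [-0.2, 3.9, 2.3]
opening: 30.1
```

```bash
python3 lev.py
```

```text
24.18 [621.8 -10.8 252.2] open 30.4 ball [-101.3  -59.9  270.7] R 165.3 angle 0.631 Fpress -0.21 3.78 2.23 resist tangential 1.6 radial out 1.56
```

servo_tool:
  motion:
    - {"xyz": [0.03, 0.025, 0.02], "twist": 0, "fingers": 0.7}
    - {"xyz": [0.06, 0.05, 0.03], "twist": 0, "fingers": 0.7}
    - {"xyz": [0.06, 0.05, 0.03], "twist": 0, "fingers": 0.7}

```text
t: 24.43
tcp_pos: [620.4, -10.9, 250.4]
eef_rot: [0.528, -0.471, -0.528, -0.47]
wrist_force: [0.3, 1.9, 1.9]
opening: 30.2
```

```bash
python3 lev.py
```

```text
24.58 [620.4 -10.9 250.4] open 30.2 ball [-102.7  -59.8  268.9] R 165.3 angle 0.645 Fpress 0.51 2.09 1.54 resist tangential 1.53 radial out 0.55
```

servo_tool:
  motion:
    - {"xyz": [0.03, 0.025, 0], "twist": 0, "fingers": 0.7}
    - {"xyz": [0.06, 0.05, 0], "twist": 0, "fingers": 0.7}
    - {"xyz": [0.06, 0.05, 0], "twist": 0, "fingers": 0.7}

```text
t: 24.83
tcp_pos: [618.9, -11.1, 248.6]
eef_rot: [0.528, -0.471, -0.528, -0.47]
wrist_force: [0.5, 0.2, 0.6]
opening: 30.1
```

```bash
python3 lev.py
```

```text
24.98 [618.9 -11.1 248.6] open 30.5 ball [-104.1  -59.8  267.1] R 165.4 angle 0.659 Fpress 1.09 0.82 0.9 resist tangential 1.38 radial out -0.32
```

servo_tool:
  motion:
    - {"xyz": [0.025, 0.02, 0], "twist": 0, "fingers": 0.7}
    - {"xyz": [0.05, 0.04, 0], "twist": 0, "fingers": 0.7}
    - {"xyz": [0.05, 0.04, 0], "twist": 0, "fingers": 0.7}

```text
t: 25.23
tcp_pos: [617.8, -11.2, 247.2]
eef_rot: [0.528, -0.471, -0.528, -0.471]
wrist_force: [1.2, 0.5, 1.5]
opening: 30.4
```

```bash
python3 lev.py
```

```text
25.38 [617.8 -11.2 247.2] open 30.3 ball [-105.3  -59.8  265.7] R 165.4 angle 0.67 Fpress 1.5 -0.57 0.86 resist tangential 1.59 radial out -0.69
```

servo_tool:
  motion:
    - {"xyz": [0.02, 0.016, 0], "twist": 0, "fingers": 0.7}
    - {"xyz": [0.04, 0.032, 0], "twist": 0, "fingers": 0.7}
    - {"xyz": [0.04, 0.032, 0], "twist": 0, "fingers": 0.7}

```text
t: 25.63
tcp_pos: [617.1, -11.2, 246.3]
eef_rot: [0.528, -0.47, -0.527, -0.471]
wrist_force: [2.0, -1.0, 1.1]
opening: 30.4
```

```bash
python3 lev.py
```

```text
25.78 [617.1 -11.2 246.3] open 30.3 ball [-106.   -59.8  264.8] R 165.5 angle 0.677 Fpress 2.63 -1.17 1.36 resist tangential 2.65 radial out -1.31
```

servo_tool:
  motion:
    - {"xyz": [0.015, 0.012, 0], "twist": 0, "fingers": 0.7}
    - {"xyz": [0.03, 0.024, 0], "twist": 0, "fingers": 0.7}
    - {"xyz": [0.03, 0.024, 0], "twist": 0, "fingers": 0.7}
    - {"xyz": [0.03, 0.024, 0], "twist": 0, "fingers": 0.7}

```text
t: 26.12
tcp_pos: [616.8, -11.3, 245.9]
eef_rot: [0.528, -0.47, -0.527, -0.471]
wrist_force: [3.4, -1.0, 4.2]
opening: 30.1
```

```bash
python3 lev.py
```

```text
26.27 [616.7 -11.3 245.7] open 30.6 ball [-106.4  -59.8  264.2] R 165.5 angle 0.681 Fpress 3.75 -1.01 4.0 resist tangential 5.44 radial out -0.69
```

servo_tool:
  motion:
    - {"xyz": [-0.02, -0.015, 0], "twist": 0, "fingers": 0.7}
    - {"xyz": [-0.04, -0.03, 0], "twist": 0, "fingers": 0.7}
    - {"xyz": [-0.06, -0.045, 0], "twist": 0, "fingers": 0.7}
    - {"xyz": [-0.06, -0.045, 0], "twist": 0, "fingers": 0.7}

```text
t: 26.6
tcp_pos: [616.6, -11.2, 245.8]
eef_rot: [-0.527, 0.471, 0.528, 0.47]
wrist_force: [4.3, -2.7, -0.9]
opening: 30.5
```

```bash
python3 lev.py
```

```text
26.75 [616.7 -11.2 245.9] open 30.3 ball [-106.4  -59.7  264.4] R 165.6 angle 0.68 Fpress 3.27 -3.04 -1.84 resist tangential 0.44 radial out -3.73
```

servo_tool:
  motion:
    - {"xyz": [-0.02, -0.015, 0.03], "twist": 0, "fingers": 0.7}
    - {"xyz": [-0.02, -0.015, 0.03], "twist": 0, "fingers": 0.7}
    - {"xyz": [-0.02, -0.015, 0.03], "twist": 0, "fingers": 0.5}
    - {"xyz": [-0.02, -0.015, 0.03], "twist": 0, "fingers": 0.35}
    - {"xyz": [-0.02, -0.015, 0.03], "twist": 0, "fingers": 0.3}
    - {"xyz": [-0.02, -0.015, 0.03], "twist": 0, "fingers": 0.3}
    - {"xyz": [-0.3, -0.015, 0.03], "twist": 0, "fingers": 0.3}
    - {"xyz": [-0.8, -0.015, 0.03], "twist": 0, "fingers": 0.3}
    - {"xyz": [-1.6, -0.015, 0.03], "twist": 0, "fingers": 0.3}
    - {"xyz": [-2.4, -0.015, 0.03], "twist": 0, "fingers": 0.3}
    - {"xyz": [-3.0, 0.3, -0.5], "twist": 0, "fingers": 0.3}
    - {"xyz": [-3.0, 0.8, -1.5], "twist": 0, "fingers": 0.3}
    - {"xyz": [-3.0, 1.3, -2.5], "twist": 0, "fingers": 0.3}
    - {"xyz": [-3.0, 1.8, -3.5], "twist": 0, "fingers": 0.3}
    - {"xyz": [-3.0, 2.2, -4.5], "twist": 0, "fingers": 0.3}
    - {"xyz": [-3.0, 2.4, -5.3], "twist": 0, "fingers": 0.3}
    - {"xyz": [-3.0, 2.4, -5.8], "twist": 0, "fingers": 0.3}
    - {"xyz": [-3.0, 2.4, -5.8], "twist": 0, "fingers": 0.3}
    - {"xyz": [-3.0, 2.4, -5.8], "twist": 0, "fingers": 0.3}

```text
t: 28.33
tcp_pos: [566.0, -192.1, 337.2]
eef_rot: [-0.527, 0.47, 0.528, 0.471]
wrist_force: [-0.3, 0.8, 0.1]
opening: 60.1
```

```bash
sed -i 's/y+=5$/y+=5; x+=12; y+=10/' chk.py; python3 chk.py 9
```

```text
top 0.91 [270.8, 197.6, 12.0, 42.1] 369
top 0.87 [458.8, 289.5, 47.6, 52.5] 605
top 0.73 [404.3, 312.0, 21.0, 59.5] 604
side 0.93 [225.9, 286.0, 73.9, 15.1] 771
side 0.89 [391.7, 230.4, 62.8, 9.2] 569
side 0.79 [383.7, 182.9, 44.8, 18.1] 369
28.5333 [ 566.1 -190.7  337. ] [-0.43  0.19  0.09  1.47  0.   -0.55] [-0.2  0.3  0.2]
```

Run:
```python
from h import *
def dots(f):
    im=cv2.cvtColor(cv2.imread(f),cv2.COLOR_BGR2GRAY); d=[]
    for u,v in((207,323),(223,461)):
        px,py=int(244+u/6-.5),int(155+v/6-.5); s=np.clip(im[py-3:py+5,px-3:px+5].astype(float)-110,0,None); yy,xx=np.mgrid[py-3:py+5,px-3:px+5]; d.append([(xx*s).sum()/s.sum(),(yy*s).sum()/s.sum()])
    return np.array(d)
print("dots moved px",(dots("pics/top9.png")-dots("pics/top7.png")).round(2))
im=cv2.cvtColor(cv2.imread("pics/side9.png"),cv2.COLOR_BGR2GRAY); im7=cv2.cvtColor(cv2.imread("pics/side7.png"),cv2.COLOR_BGR2GRAY)
print("gauge side shift",cv2.phaseCorrelate(im7[280:306,255:305].astype(np.float32),im[280:306,255:305].astype(np.float32)))
# ram top shift in side (drop ~8.7mm expected)
print("ram shift", cv2.phaseCorrelate(im7[222:248,228:256].astype(np.float32),im[222:248,228:256].astype(np.float32)))
for n in("side","top"):
    env.read_camera(n)
    for k in("lever_ball","press_ram"):
        for d in env.trace(n,k)[:3]: print(n,k,round(d["conf"],2),d["extent"])
pr=np.array([715.5,60.3,.115])
for a in(.62,.65,.68,.71):
    t=np.radians(75)-a; P=w(pr,(27.5-165*np.cos(t),-62,167+165*np.sin(t)))[0]; print(a,proj("side",P+[0,5.5,0])[0].round(1),proj("top",P)[0].round(1))
for n,(cx,cy),r in(("side",(280,220),25),("top",(292,205),18)):
    g=cv2.GaussianBlur(cv2.cvtColor(cv2.imread(f"pics/{n}9.png"),cv2.COLOR_BGR2GRAY),(3,3),0)[cy-r:cy+r,cx-r:cx+r]
    k,l,st,ce=cv2.connectedComponentsWithStats((g<50).astype(np.uint8)); 
    print(n,[(st[i].tolist(),(ce[i]+[cx-r,cy-r]).round(1)) for i in range(1,k) if st[i,4]>25])
```

```text
dots moved px [[-0.03 -0.  ]
 [ 0.    0.02]]
gauge side shift ((-0.03644846993320883, 0.42644590877695343), 1.051345686029505)
ram shift ((-0.17430411609186613, 2.2803556063284844), 0.3467483549942205)
side lever_ball 0.56 [246.3, 212.4, 41.1, 28.8]
side press_ram 0.88 [232.4, 234.7, 18.0, 61.6]
top lever_ball 0.62 [286.0, 170.8, 12.9, 48.2]
top press_ram 0.66 [266.7, 179.5, 7.0, 10.5]
0.62 [281.5 215.9] [296.5 211.7]
0.65 [282.7 217.2] [296.7 213.1]
0.68 [284.  218.6] [296.9 214.4]
0.71 [285.1 219.9] [297.1 215.7]
side [([0, 0, 39, 30, 729], array([274.8, 205.5])), ([36, 22, 8, 14, 62], array([294.9, 223.6])), ([7, 44, 11, 6, 54], array([266.8, 241.9]))]
top [([18, 23, 9, 9, 35], array([295.3, 215.1]))]
```

```bash
python3 -c "
from station import env
print(env.get_obs()['wrist_force'].round(1),env.close_job())"
```

```text
the job is handed in; nothing more can be done
[-0.5 -0.  -0.3] None
```

The gauge is in the press with its step against the ram, the ram is down on the blade, and I handed the job in at about 29 s of the 72 s.

**What I did:**
- I took the gauge out of the tray by its blade, laid it in front of the press and took it again by the handle.
- I slid the blade under the ram until I felt the step meet the ram (about 5 N), then lowered it onto the anvil and let go.
- I led the lever down by its ball until the resistance rose from 1.6 to 5.4 N, at about 0.68 rad (0.67 expected). That peak was about 2.4 N above friction, or 25–30 N at the ram. I eased off to about 0.4 N and a little more, then released the ball.

**Last checks, measured from pictures after the arm had moved clear:**
- **Gauge:** it did not move while I worked the lever. The shift was under 0.05 px in the top view and about 0.4 px vertically in the side view.
- **Ram:** it shows lower than before, though that measurement was weak. The ball was still at about 0.66–0.69 rad, and the wrist force is near zero.
- **Centring and squareness:** my estimates differ by up to 2.5 mm sideways (-1.7 to +2.5 mm) and 2° in angle (-0.03 to +0.02 rad).

**What disagreed or was not confirmed:**
- The side camera read 5–7 mm too far in y compared with the robot. I corrected for this using the gauge as a reference.
- I could not view the last picture because the limit of 12 was reached, so the final check rests on measurements alone.
- I had no direct reading of how hard the ram still presses on the blade.

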